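# Clamp the sound heel blocks in the gang vise with the loose crank

## Task

Get this batch of wooden heel blocks ready for drilling: put the faulty ones (too short, or with a corner broken off) into the blue tub and stand every sound block on the bed of the green vise, in one row side by side, each squarely with its flat face to the fixed jaw. Then fit the loose crank fully home on the hidden hex of the vise, feeling for the flats, and turn it clockwise until the moving jaw holds all the blocks firmly. Take the crank off again, stand it back in the recess of its wooden stand, and leave the last, the hammer and the pincers where they lie.

Things in the scene. Friction and masses are not known exactly. Their poses are not given: they have to be found in the camera images.
- vise: Green bench vise for a row of blocks, fixed. Origin: under the middle of its foot, at bench height; own x runs along the row, own y from the fixed to the moving jaw, z up. Its steel bed is 20 mm above the bench, between two low side rails (30 mm above the bench) with inner faces at x = -130 and 130 mm. Green gearbox (86 x 78 mm, 85 mm high) centred at y = +102 mm, behind the moving jaw.
- fixed_jaw (a point): Foot of the fixed jaw's steel face: middle of the row, at bed height (20 mm above the bench), 80 mm to the -y side of the vise's origin. Axes as the vise's; the face looks to +y, is 260 mm long and reaches 62 mm above the bench.
- jaw: Moving jaw, a bar 256 mm long (x), 22 mm thick, 21 to 62 mm high, always parallel to the fixed jaw. Origin: middle of its face, 41 mm above the bench; axes as the vise's. The spindle moves it 20 mm to -y per clockwise turn seen from above; at the start its face is 90 to 102 mm from the fixed jaw. The screw holds it. A block that stands askew is gripped askew and keeps the jaw off the others.
- drive (a point): Spindle axis at the rim of the round well in the gearbox, 85 mm above the bench; axes as the vise's. Well 58 mm across, 57 mm deep. In it, on the axis, stands a steel hex 30 mm across flats, its tapered top 14 mm below the rim, full width from 25 mm down; the angle of its flats is unknown. It turns stiffly: 0.35 N m idle (4 N at the crank's grip), rising steeply once blocks are gripped.
- crank: Loose steel crank, 0.6 kg, balances upright by itself. Origin: centre of the open lower end of its hex socket; z up the turning axis, x along the arm. Socket 31.5 mm across flats (flats at right angles to x and every 60 degrees), 40 mm deep, 50 mm wide outside. Home, the origin is 54 mm below drive (51 or more counts); resting on the hex's top only about 23. Arm at z 72 to 82 mm, 26 wide.
- hub (a point): Square hub on the crank's axis, to hold it by: 30 x 30 mm, sides along the crank's x and y, from z = 82 to 125 mm above the crank's origin; this point is at z = 103 mm. Axes as the crank's.
- grip (a point): Middle of the crank's upright wooden grip: 85 mm along x from the axis, z = 112 mm above the crank's origin. 26 mm across, from z = 84 to 140 mm; it turns freely on its pin. Axes as the crank's.
- stand: Wooden stand of the crank, 110 x 110 x 26 mm, fixed. Origin: centre of its underside on the bench. In the middle of its top a round recess 58 mm across, 14 mm deep (floor 12 mm above the bench), where the crank stands upright.
- heel_a: A sound wooden heel block, upright, 64 mm long, 46 wide, 40 high, 0.08 kg: D-shaped from above, one flat end face and a round back of 23 mm radius. Origin: on the underside, below the axis of the round back. The flat face looks to its own -y, 41 mm from the origin; the round back ends 23 mm to +y; the parallel sides are at x = -23 and 23 mm. None when absent.
- heel_b: A sound heel block as heel_a; None when absent.
- heel_c: A sound heel block as heel_a; None when absent.
- heel_short: A faulty heel block, too short: 44 mm long instead of 64; the same width, height and round back, flat face at -y 21 mm from the origin (origin below the axis of the round back). None when absent.
- heel_chipped: A faulty heel block: outline of a sound one, origin and axes the same, but the corner at +x of its flat end is broken off, a notch 20 x 20 mm over the full height. None when absent.
- tub: Blue open plastic tub for rejects, fixed, 170 (x) x 150 (y) mm outside, 60 mm high, walls and floor 5 mm. Origin: centre of its underside.
- last: Bystander: green and white plastic shoe last, 245 mm long, 112 mm high, loose.
- hammer: Bystander: hammer lying on the bench, loose.
- pincers: Bystander: steel lasting pincers lying on the bench, 155 mm long, loose.
Mind the look-alikes: they are no part of the job. Leave any purple, red or turquoise look-alike of the heel_c alone.

How it is judged:
By the outcome, as a careful person would: the job done as asked, in the order asked, and still so for the second after the job is handed in, with the robot touching nothing.
Of heel_a, heel_b, heel_c only 2 to 3 are there at a start; the rules pass over those that are not, and their reading is None.
Of heel_short, heel_chipped only 1 to 2 are there at a start; the rules pass over those that are not, and their reading is None.
At some moment in a run one of heel_a, heel_b, heel_c, heel_short, heel_chipped may be knocked a few centimetres aside while the robot is not near it.
It also fails if it takes over 210 s, if anything falls off the work surface, if the arm or the gripper's body presses on something with over 40 N, if the wrist force passes 120 N, or if a joint passes its speed limit or range.

## Robot

A 7-joint arm with a two-finger parallel gripper is mounted at the origin on the work surface. World frame = base frame: x ahead of the robot, y to its left, z up, the work surface at z = 0. Lengths are in mm, angles in rad, forces in N, time in s.
With the tool pointing down it reaches from about 400 to 850 mm from the base axis. Payload 4.4 kg.
Tool frame: the origin (TCP) lies midway between the tips of the shut fingers; the grasp point (between the pads) lies 19 mm behind it; z points along the fingers, y is the line along which they close (so a half turn about z gives the same grasp; the last joint's range is limited). The gripper opens to 94 mm and grips with 3 to 60 N. Pads are 16 mm wide; open, the fingers measure 119 mm over their backs; the gripper's body (75 mm by 177 mm) begins 78 mm behind the grasp point.
Start: joints at [-1.361, 0.628, 0.038, 1.517, -0.027, 0.996, -0.02], TCP at [176.98, 625.457, 205.478] pointing down, gripper open.
Joint ranges: [-3.06, 3.06], [-0.37, 2.12], [-1.25, 1.32], [0.18, 2.47], [-1.1, 4.24], [0.23, 1.98], [-2.94, 2.94]. Speed limits (rad/s): [2.57, 2.57, 3.14, 3.14, 3.14, 3.14, 3.14].

## Interface

Orientations are given as [roll, pitch, yaw] about the fixed x, y, z axes, in that order (R = Rz(yaw) Ry(pitch) Rx(roll)).
In Python, from bench import manip, cams gives the robot as it stands. The module is installed in compiled form; this text tells all that it offers.
- The arm moves only by the tool send_rows, never from a script. Its argument "series" is a list of rows, each an object with "slide": the shift along the tool's x, y, z in cm, a list of three; "yaw": the turn about the tool's z in units of 6 degrees (1.0 is 6 degrees). In form: [{"slide": [tx, ty, tz], "yaw": yaw}, ...]. A call has 1 to 10 rows; each row shifts and turns the commanded pose from where the row before left it, along the tool's axes as they then stand; what a row does not reach is not made up. A row lasts 1/10 s, in which the tool goes at most 50 mm and 8.59 degrees, less where a joint would pass 70% of its speed; a pose out of reach is approached as far as the arm can. A call is refused whole if a number of a shift passes 5 or a number of a turn 1, either way. A call with a gripper value outside its range is refused whole. "hand" is the finger opening in cm, from 0 to 9.4, set as the call begins (left out, the last holds). The fingers move at their own pace and stop on an object; "force" is the grip in N (left out, the last holds). Time passes only in rows, so rows that do not move let the fingers close. It gives the time, the measured TCP pose, the force, the opening and the grip force at its end, in the units of the state.
- manip.get_obs(): the state, without advancing time (a new reading comes with each control period).
- cams.camera(name): name is "scene" or "top" or "wrist"; returns a dict with "image" (400x640x3 uint8, blue, green, red), "range_z" (400x640 float32, mm along the optical axis (not along the pixel's ray), 0 where there is no reading), "vertical_fov" (degrees; the focal length in pixels is half the picture's height over the tangent of half this angle, whatever the lens; pixels are square), "cx", "cy" (the principal point, pixels), "extrinsics" (4x4, takes a point from world to camera coordinates); the wrist camera has in their place "tool_from_camera" (4x4, takes a point from camera to tool coordinates, whose origin is the TCP and whose axes are the flange's). Camera axes: x right, y up, looking along -z (the intrinsics and any distortion apply to the point x, -y, -z); pixel columns grow to the right and rows downward; lengths in mm; the calibration is good to about 2 mm. A picture is of the moment at which its call begins: read the wrist's pose just before it.
- manip.hand_in(): hands the job in; it is judged then, once.
Trained networks look in a picture, given as the dict that the camera call returned (one of the last four; its "shot" number tells which), for a name from the list of things; names that differ only in an ending like _2 or _b are one class to them, and where a whole thing is asked for, a point or a joint stands for the part that bears it (a point fixed in the world has none). Each returns a list of dicts, best first, with "p" (0 to 1); they miss things now and then, are a little off and sometimes report something else, mostly with a low value. They report only what shows in the picture. A call takes as long as a camera call. They do not tell look-alikes from the thing itself.
- cams.find_in(picture, target): "at" ([column, row] as shares, 0 to 1, of the picture: columns of its width, rows of its height, amid what is visible of it).
- cams.regions_of(picture, target): "mask" (400x640 bool, what is visible of it) and "at" ([column, row] as shares, 0 to 1, of the picture: columns of its width, rows of its height, amid what is visible of it).
The state is a dict: "time": time; "joint_positions": joint angles; "qd": joint speeds; "tau": joint torques, N m; "eef_pos": TCP position; "eef_rot": TCP orientation; "ft_force": force on the tool from outside, world axes, zero at the start; "ft_torque": the same for the moment, N m; "width": opening from 0.0 (shut) to 1.0 (fully open); "grasp_force": force on a finger pad.
Only numpy, scipy, OpenCV 4.12 (cv2) and the standard library are available. Lean on these libraries where they do the work, as an engineer would, in place of code of your own. Each camera call takes 0.05 s, during which the arm holds its last target. There are 200 camera calls.

## Working session

There is one attempt and no reset: what is moved stays moved. The work goes in short steps, Python scripts to look and compute and a tool call to move; the robot and the scene stay as the last step left them, time stands still between calls to the robot, and variables do not carry over. Pictures are saved under pics/ and viewed, at most 14 in all, crops included, and the job is handed in when it is done.

Besides the shell and the picture viewer there is one more tool, called after "Call:" in YAML: its name, and indented under it one key for each argument. send_rows: Moves the arm, as the interface text tells. Its arguments: {"type":"object","properties":{"series":{"type":"array","items":{"type":"object","properties":{"slide":{"type":"array","items":{"type":"number"}},"yaw":{"type":"number"}}}},"hand":{"type":"number"},"force":{"type":"number"}},"required":["series"]}

```bash
mkdir -p pics
cat > h.py <<'E'
import numpy as np, cv2
from bench import manip, cams
from scipy.spatial.transform import Rotation as Ro
def tool():
    o=manip.get_obs(); T=np.eye(4); T[:3,:3]=Ro.from_euler('xyz',o['eef_rot']).as_matrix(); T[:3,3]=o['eef_pos']; return T
def shot(name,save=None):
    T=tool(); p=cams.camera(name)
    p['w']=T@p['tool_from_camera'] if name=='wrist' else np.linalg.inv(p['extrinsics'])
    p['f']=200/np.tan(np.radians(p['vertical_fov'])/2)
    if save: cv2.imwrite('pics/'+save,p['image'])
    return p
def cloud(p):
    z=p['range_z']; v,u=np.mgrid[:400,:640]
    X=np.stack([(u-p['cx'])/p['f']*z,-(v-p['cy'])/p['f']*z,-z],-1)
    return X@p['w'][:3,:3].T+p['w'][:3,3]
def pix(p,P):
    c=np.linalg.inv(p['w'])@np.append(P,1); return p['cx']-p['f']*c[0]/c[2], p['cy']+p['f']*c[1]/c[2]
def st():
    o=manip.get_obs(); return {k:np.round(o[k],3).tolist() for k in ('time','joint_positions','eef_pos','eef_rot','ft_force','ft_torque','width','grasp_force')}
E
python3 - <<'E'
from h import *
print(st())
for n in ('scene','top'):
    p=shot(n,n+'0.png'); print(n,{k:p[k] for k in p if k not in('image','range_z')})
    C=cloud(p); print((p['range_z']>0).mean())
    for t in ('vise','jaw','crank','stand','heel_a','heel_short','heel_chipped','tub','last','hammer','pincers'):
        for r in cams.regions_of(p,t):
            m=r['mask']&(p['range_z']>0); print(t,round(r['p'],2),np.round(np.array(r['at'])*[640,400]),m.sum(),np.round(np.median(C[m],0)) if m.any() else 0, np.round(C[m][:,2].max()) if m.any() else 0)
E
```

```text
{'time': 0.0, 'joint_positions': [-1.361, 0.629, 0.038, 1.518, -0.027, 0.996, -0.02], 'eef_pos': [176.794, 624.781, 204.554], 'eef_rot': [-3.14, 0.0, 2.866], 'ft_force': [-0.018, -0.93, -0.651], 'ft_torque': [0.002, 0.003, 0.017], 'width': 0.999, 'grasp_force': 0.0}
scene {'vertical_fov': 46.59175575600361, 'cx': 318.1218846615664, 'cy': 201.54133938562887, 'extrinsics': array([[ 5.67674810e-01,  8.23141850e-01, -1.35205116e-02,
        -3.17832733e+02],
       [-7.00603216e-01,  4.91660916e-01,  5.17131200e-01,
         3.20887562e+02],
       [ 4.32319840e-01, -2.84089842e-01,  8.55799344e-01,
        -1.65226570e+03],
       [ 0.00000000e+00,  0.00000000e+00,  0.00000000e+00,
         1.00000000e+00]]), 'shot': 1, 'w': array([[ 5.67674810e-01, -7.00603216e-01,  4.32319840e-01,
         1.11954774e+03],
       [ 8.23141850e-01,  4.91660916e-01, -2.84089842e-01,
        -3.65538351e+02],
       [-1.35205116e-02,  5.17131200e-01,  8.55799344e-01,
         1.24376967e+03],
       [ 0.00000000e+00,  0.00000000e+00,  0.00000000e+00,
         1.00000000e+00]]), 'f': np.float64(464.486787
[... 1887 characters left out ...]
554. 147.  61.] 68.0
jaw 0.73 [362. 214.] 361 [ 553. -113.   40.] 45.0
crank 0.93 [462. 261.] 885 [ 442. -378.   95.] 159.0
stand 0.93 [454. 249.] 1090 [ 467. -372.   25.] 92.0
heel_a 0.67 [430. 308.] 485 [ 312. -296.   39.] 45.0
heel_a 0.66 [403. 240.] 446 [ 485. -233.   39.] 44.0
heel_a 0.64 [385. 298.] 464 [ 331. -182.   39.] 45.0
heel_a 0.62 [363. 214.] 408 [ 553. -112.   39.] 45.0
heel_short 0.59 [361. 254.] 254 [ 444. -103.   40.] 45.0
tub 0.66 [169. 254.] 4158 [440. 412.   7.] 65.0
last 0.68 [458. 170.] 2578 [ 681. -375.   54.] 115.0
hammer 0.62 [355. 139.] 1006 [779. -89.  23.] 32.0
pincers 0.56 [205. 157.] 696 [703. 328.  13.] 20.0
pincers 0.17 [272. 211.] 9679 [553. 132.  22.] 92.0
```

View pics/scene0.png

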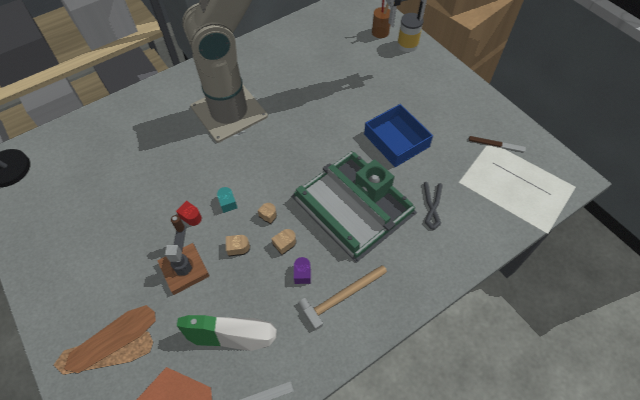

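View pics/top0.png

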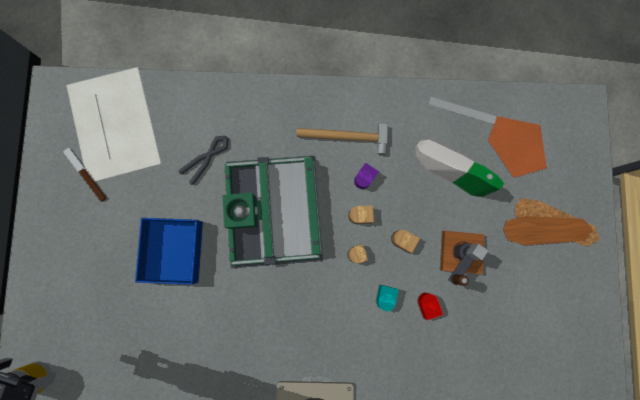

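```bash
cat >> h.py <<'E'
def plan(*targets,v=4.5):
    """targets: (x,y,z,yaw world rad or None); prints rows"""
    T=tool(); p=T[:3,3].copy(); yaw=np.arctan2(T[1,0],T[0,0])
    for t in targets:
        ty=yaw if t[3] is None else yaw+((t[3]-yaw+np.pi)%(2*np.pi)-np.pi)
        d=np.array(t[:3],float)-p; turn=-np.degrees(ty-yaw)/6
        n=max(1,int(np.ceil(np.abs(d).max()/10/v)),int(np.ceil(abs(turn)/1.0-1e-6)))
        u=np.round(turn/n,3); out=[]; start=p.copy()
        for i in range(n):
            R=Ro.from_euler('xyz',[np.pi,0,yaw]).as_matrix()
            s=np.round(R.T@(start+d*(i+1)/n-p)/10,2); p=p+R@s*10; yaw-=np.radians(6*u)
            out.append('{"slide":%s,"yaw":%g}'%(s.tolist(),u))
        print('->',t,n,'rows'); print(','.join(out))
E
python3 - <<'E'
from h import *
p=shot('wrist'); print(p['vertical_fov'],p['cx'],p['cy'],p['tool_from_camera'].round(3).tolist())
plan((430,250,330,2.1),(480,-150,330,1.2))
E
```

```text
67.75402818015807 322.2618965490544 202.3245311159306 [[-0.0, 0.969, 0.247, 71.714], [1.0, 0.0, -0.001, -1.105], [-0.001, 0.247, -0.969, -177.746], [0.0, 0.0, 0.0, 1.0]]
-> (430, 250, 330, 2.1) 9 rows
{"slide":[-3.84, -3.25, -1.38],"yaw":0.813},{"slide":[-4.1, -2.91, -1.39],"yaw":0.813},{"slide":[-4.34, -2.55, -1.38],"yaw":0.813},{"slide":[-4.54, -2.17, -1.38],"yaw":0.813},{"slide":[-4.7, -1.78, -1.39],"yaw":0.813},{"slide":[-4.84, -1.37, -1.38],"yaw":0.813},{"slide":[-4.94, -0.96, -1.38],"yaw":0.813},{"slide":[-5.01, -0.53, -1.39],"yaw":0.813},{"slide":[-5.03, -0.11, -1.38],"yaw":0.813}
-> (480, -150, 330, 1.2) 9 rows
{"slide":[-4.12, -1.76, -0.0],"yaw":0.954},{"slide":[-4.27, -1.35, -0.0],"yaw":0.954},{"slide":[-4.38, -0.91, -0.0],"yaw":0.954},{"slide":[-4.46, -0.46, -0.0],"yaw":0.954},{"slide":[-4.48, -0.02, -0.0],"yaw":0.954},{"slide":[-4.46, 0.42, -0.0],"yaw":0.954},{"slide":[-4.39, 0.87, -0.0],"yaw":0.954},{"slide":[-4.29, 1.3, -0.0],"yaw":0.954},{"slide":[-4.13, 1.72, -0.0],"yaw":0.954}
```

Call:
send_rows:
  series:
    - {"slide":[-3.8,-3.2,-1.4],"yaw":0.8}
    - {"slide":[-4.1,-2.9,-1.4],"yaw":0.8}
    - {"slide":[-4.3,-2.5,-1.4],"yaw":0.8}
    - {"slide":[-4.5,-2.2,-1.4],"yaw":0.8}
    - {"slide":[-4.7,-1.8,-1.4],"yaw":0.8}
    - {"slide":[-4.8,-1.4,-1.4],"yaw":0.8}
    - {"slide":[-4.6,-1.0,-1.4],"yaw":0.8}
    - {"slide":[-4.6,-0.5,-1.4],"yaw":0.8}
    - {"slide":[-4.6,-0.1,-1.4],"yaw":0.8}
    - {"slide":[0,0,0],"yaw":0}

```text
time: 2.25
eef_pos: [421.7, 264.6, 330.8]
eef_rot: [3.137, 0.003, 2.099]
ft_force: [-0.4, 0.5, 0.6]
width: 0.997
grasp_force: 0.0
```

Run:
```python
from h import *
s=st(); print(s)
p=shot('wrist','w1.png'); C=cloud(p); np.save('w1.npy',C)
for t in ('vise','jaw','tub'):
    for r in cams.regions_of(p,t):
        m=r['mask']&(p['range_z']>0); print(t,round(r['p'],2),np.round(np.array(r['at'])*[640,400]),m.sum(),np.round(np.median(C[m],0)) if m.any() else 0)
        np.save('m_%s.npy'%t,r['mask'])
        break
plan((480,-150,330,1.2))
```

```text
{'time': 2.25, 'joint_positions': [-0.868, 0.285, 0.33, 1.757, -0.098, 1.111, 0.022], 'eef_pos': [421.707, 264.61, 330.796], 'eef_rot': [3.137, 0.003, 2.099], 'ft_force': [-0.353, 0.534, 0.64], 'ft_torque': [-0.062, 0.029, -0.004], 'width': 0.997, 'grasp_force': 0.0}
vise 0.62 [339. 258.] 16229 [515. 156.  29.]
jaw 0.78 [343. 264.] 3007 [531. 147.  59.]
tub 0.66 [383.  97.] 13079 [444. 414.   4.]
-> (480, -150, 330, 1.2) 10 rows
{"slide":[-3.94, -1.63, -0.02],"yaw":0.873},{"slide":[-4.08, -1.27, -0.02],"yaw":0.873},{"slide":[-4.17, -0.88, -0.02],"yaw":0.873},{"slide":[-4.24, -0.5, -0.02],"yaw":0.873},{"slide":[-4.27, -0.12, -0.02],"yaw":0.873},{"slide":[-4.25, 0.28, -0.02],"yaw":0.873},{"slide":[-4.22, 0.66, -0.02],"yaw":0.873},{"slide":[-4.14, 1.05, -0.02],"yaw":0.873},{"slide":[-4.02, 1.42, -0.03],"yaw":0.873},{"slide":[-3.88, 1.78, -0.02],"yaw":0.873}
```

View pics/w1.png

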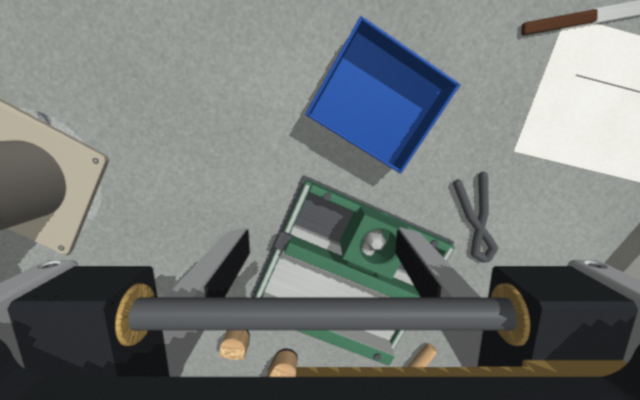

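Call:
send_rows:
  series:
    - {"slide":[-4.4,-1.8,0],"yaw":0.5}
    - {"slide":[-4.4,-1.6,0],"yaw":0.5}
    - {"slide":[-4.5,-1.4,0],"yaw":0.5}
    - {"slide":[-4.5,-1.2,0],"yaw":0.5}
    - {"slide":[-4.6,-0.9,0],"yaw":0.5}
    - {"slide":[-4.6,-0.6,0],"yaw":0.5}
    - {"slide":[-4.6,-0.4,0],"yaw":0.5}
    - {"slide":[-4.6,0,0],"yaw":0.5}
    - {"slide":[-4.6,0.4,0],"yaw":0.5}
    - {"slide":[-4.6,0.6,0],"yaw":0.5}

```text
time: 3.45
eef_pos: [490.0, -189.0, 327.7]
eef_rot: [-3.141, -0.001, 1.591]
ft_force: [1.1, 0.2, -0.1]
width: 1.003
grasp_force: 0.0
```

Call:
send_rows:
  series:
    - {"slide":[-4.6,0,0],"yaw":0}
    - {"slide":[-4.6,0,0],"yaw":0}
    - {"slide":[-3.0,0,0],"yaw":0}
    - {"slide":[0,0,0],"yaw":0}
    - {"slide":[0,0,0],"yaw":0}

```text
time: 3.95
eef_pos: [491.8, -310.0, 327.3]
eef_rot: [-3.14, -0.002, 1.59]
ft_force: [1.3, 1.1, -0.1]
width: 0.999
grasp_force: 0.0
```

Run:
```python
from h import *
print(st())
def rects(C,zr,box,name):
    m=(C[...,2]>zr[0])&(C[...,2]<zr[1])&(C[...,0]>box[0])&(C[...,0]<box[1])&(C[...,1]>box[2])&(C[...,1]<box[3])
    n,l,s,c=cv2.connectedComponentsWithStats(m.astype(np.uint8),connectivity=4)
    for i in range(1,n):
        if s[i,4]>80:
            q=C[l==i]; r=cv2.minAreaRect(q[:,:2].astype(np.float32)); print(name,s[i,4],np.round(r[0],1),np.round(r[1],1),round(r[2],1),'z',np.round(np.median(q[:,2]),1),'c',np.round(c[i]))
W=np.load('w1.npy')
rects(W,(54,70),(400,700,-50,300),'w1 jaw'); rects(W,(78,92),(400,700,-50,300),'w1 box')
p=shot('top'); C=cloud(p)
rects(C,(54,70),(400,700,-50,300),'top jaw'); rects(C,(78,92),(400,700,-50,300),'top box'); rects(C,(53,70),(300,600,300,520),'top tub')
p=shot('wrist','w2.png'); C=cloud(p); np.save('w2.npy',C); np.save('w2w.npy',p['w'])
rects(C,(32,47),(270,760,-360,-50),'w2 heel')
rects(C,(54,70),(400,700,-50,300),'w2 jaw')
for t in ('heel_a','heel_short','heel_chipped'):
    for r in cams.regions_of(p,t):
        m=r['mask']&(p['range_z']>0); print(t,round(r['p'],2),np.round(np.array(r['at'])*[640,400]),m.sum(),np.round(np.median(C[m],0)) if m.any() else 0)
```

```text
{'time': 3.95, 'joint_positions': [0.125, 0.475, 0.62, 1.549, -0.288, 1.212, 0.814], 'eef_pos': [491.848, -309.953, 327.258], 'eef_rot': [-3.14, -0.002, 1.59], 'ft_force': [1.299, 1.118, -0.107], 'ft_torque': [-0.051, 0.092, -0.01], 'width': 0.999, 'grasp_force': 0.0}
w1 jaw 205 [524.5 229.8] [106.5  53.8] 52.8 z 61.8 c [366. 226.]
w1 jaw 276 [551.  214.6] [30.  30.8] 64.2 z 64.3 c [376. 241.]
w1 jaw 183 [565.7 205.8] [57.3 27.5] 58.6 z 62.3 c [381. 254.]
w1 jaw 1868 [552.  148.1] [241.5  30.9] 6.0 z 60.2 c [348. 272.]
w1 jaw 1133 [609.4  26.2] [183.8  25.6] 6.0 z 60.2 c [351. 345.]
w1 box 1356 [552.4 214. ] [87.6 78.5] 6.1 z 83.4 c [371. 247.]
top jaw 868 [571.   23.5] [260.2  24.3] 6.1 z 61.8 c [312. 206.]
top jaw 869 [558.8 153.1] [255.3  34.5] 5.9 z 61.4 c [265. 209.]
top jaw 84 [551.2 215.9] [29.3 33.2] 62.4 z 65.1 c [240. 211.]
top box 625 [551.  216.2] [86.3 78.8] 6.5 z 84.6 c [238. 210.]
top tub 549 [441.  403.5] [152.7 170.1] 89.4 z 59.3 c [166. 251.]
w2 heel 1048 [ 444.7 -105.8] [45.9 46. ] 20.5 z 38.6 c [292.  31.]
w2 heel 1520 [ 554.2 -114.8] [45.6 64.7] 4.2 z 38.8 c [369.  40.]
w2 heel 1534 [ 660.6 -125.7] [47.  64.3] 56.3 z 38.8 c [444.  49.]
w2 heel 1357 [ 328.4 -187.1] [45.7 64.9] 77.7 z 38.5 c [216.  89.]
w2 heel 1206 [ 487.7 -235.7] [63.8 46. ] 62.2 z 38.6 c [320. 126.]
w2 heel 1126 [ 313.4 -303.8] [64.7 45.9] 19.5 z 38.3 c [208. 168.]
w2 heel 816 [ 713.  -324.1] [94.4 54.6] 11.8 z 39.5 c [467. 184.]
heel_a 0.95 [214. 166.] 1288 [ 317. -302.   38.]
heel_a 0.81 [321. 125.] 1128 [ 488. -237.   39.]
heel_a 0.62 [369.  41.] 1750 [ 553. -120.   39.]
heel_a 0.61 [217.  91.] 1604 [ 335. -188.   38.]
heel_a 0.59 [439.  53.] 1955 [ 658. -129.   38.]
heel_a 0.19 [519.  69.] 2717 [ 775. -149.   23.]
heel_short 0.67 [295.  33.] 1206 [ 446. -111.   38.]
heel_short 0.18 [289. 221.] 2622 [ 441. -380.   93.]
heel_chipped 0.65 [312. 210.] 2650 [ 477. -375.   24.]
```

View pics/w2.png

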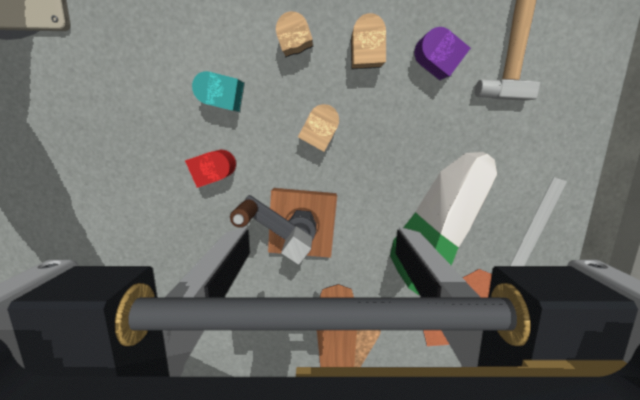

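Run:
```python
from h import *
plan((448,-115,110,1.929),(448,-115,8,1.929),v=4.8)
```

```text
-> (448, -115, 110, 1.929) 5 rows
{"slide":[3.91, -0.8, 4.37],"yaw":-0.645},{"slide":[3.95, -0.54, 4.36],"yaw":-0.645},{"slide":[3.99, -0.26, 4.37],"yaw":-0.645},{"slide":[3.99, 0.0, 4.37],"yaw":-0.645},{"slide":[3.98, 0.27, 4.36],"yaw":-0.645}
-> (448, -115, 8, 1.929) 3 rows
{"slide":[-0.0, 0.0, 3.4],"yaw":-0},{"slide":[-0.0, 0.0, 3.4],"yaw":-0},{"slide":[-0.0, 0.0, 3.4],"yaw":-0}
```

```bash
sed -i 's/np.abs(d).max()/np.linalg.norm(d)/' h.py
python3 - <<'E'
from h import *
plan((448,-115,110,1.929),(448,-115,8,1.929),v=4.8)
E
```

```text
-> (448, -115, 110, 1.929) 7 rows
{"slide":[2.79, -0.57, 3.12],"yaw":-0.461},{"slide":[2.82, -0.44, 3.12],"yaw":-0.461},{"slide":[2.83, -0.3, 3.12],"yaw":-0.461},{"slide":[2.85, -0.16, 3.12],"yaw":-0.461},{"slide":[2.85, -0.03, 3.11],"yaw":-0.461},{"slide":[2.85, 0.12, 3.12],"yaw":-0.461},{"slide":[2.84, 0.25, 3.12],"yaw":-0.461}
-> (448, -115, 8, 1.929) 3 rows
{"slide":[-0.0, -0.0, 3.4],"yaw":0},{"slide":[-0.0, -0.0, 3.4],"yaw":0},{"slide":[-0.0, -0.0, 3.4],"yaw":0}
```

Call:
send_rows:
  series:
    - {"slide":[2.8,-0.6,3.1],"yaw":-0.46}
    - {"slide":[2.8,-0.4,3.1],"yaw":-0.46}
    - {"slide":[2.8,-0.3,3.1],"yaw":-0.46}
    - {"slide":[2.85,-0.2,3.1],"yaw":-0.46}
    - {"slide":[2.85,0,3.1],"yaw":-0.46}
    - {"slide":[2.85,0.1,3.1],"yaw":-0.46}
    - {"slide":[2.85,0.25,3.1],"yaw":-0.46}
    - {"slide":[0,0,0],"yaw":0}
    - {"slide":[0,0,0],"yaw":0}
  hand: 7.5

```text
time: 5.1
eef_pos: [447.8, -116.3, 111.3]
eef_rot: [-3.141, -0.0, 1.927]
ft_force: [0.2, -0.6, -0.4]
width: 0.796
grasp_force: 0.0
```

```bash
cat >> h.py <<'E'
def rects(C,zr,box,name,mn=80,full=False):
    m=(C[...,2]>zr[0])&(C[...,2]<zr[1])&(C[...,0]>box[0])&(C[...,0]<box[1])&(C[...,1]>box[2])&(C[...,1]<box[3])
    n,l,s,c=cv2.connectedComponentsWithStats(m.astype(np.uint8),connectivity=4)
    for i in range(1,n):
        if s[i,4]>mn:
            q=C[l==i]; r=cv2.minAreaRect(q[:,:2].astype(np.float32)); print(name,s[i,4],np.round(r[0],1),np.round(r[1],1),round(r[2],1),'z',np.round(np.median(q[:,2]),1),'c',np.round(c[i]))
E
python3 - <<'E'
from h import *
print(st())
p=shot('wrist'); C=cloud(p)
rects(C,(32,47),(270,700,-260,0),'w heel')
p=shot('top'); C=cloud(p)
rects(C,(32,47),(270,700,-260,0),'top heel')
plan((448,-115,8,1.929),v=4.8)
E
```

```text
{'time': 5.1, 'joint_positions': [-0.075, 0.55, 0.387, 2.126, -0.398, 0.535, 0.963], 'eef_pos': [447.834, -116.281, 111.318], 'eef_rot': [-3.141, -0.0, 1.927], 'ft_force': [0.244, -0.593, -0.355], 'ft_torque': [-0.099, -0.049, 0.009], 'width': 0.796, 'grasp_force': 0.0}
w heel 221 [465.8  -2.4] [46.1  4.6] 0.2 z 40.0 c [394.  87.]
w heel 2384 [ 444.1 -105.5] [46.1 45.8] 22.0 z 38.5 c [323. 198.]
w heel 3384 [ 328.2 -187.5] [47.6 64. ] 77.7 z 38.3 c [173. 236.]
w heel 2351 [ 561.3 -108.5] [42.3 63.2] 59.9 z 38.5 c [438. 242.]
w heel 1352 [ 486.5 -247.3] [67.9 32.7] 21.1 z 38.4 c [314. 340.]
top heel 353 [ 660.1 -122.8] [45.8 64.4] 56.5 z 39.4 c [365. 175.]
top heel 190 [ 565.9 -110.5] [25.3 68.7] 20.8 z 39.9 c [360. 210.]
top heel 148 [442.2 -94.7] [43.3 29.1] 18.6 z 40.0 c [354. 255.]
-> (448, -115, 8, 1.929) 3 rows
{"slide":[0.11, 0.0, 3.48],"yaw":-0.014},{"slide":[0.11, 0.01, 3.47],"yaw":-0.014},{"slide":[0.1, 0.0, 3.48],"yaw":-0.014}
```

Call:
send_rows:
  series:
    - {"slide":[0.1,0,3.5],"yaw":0}
    - {"slide":[0,0,3.5],"yaw":0}
    - {"slide":[0,0,2.6],"yaw":0}
    - {"slide":[0,0,0.6],"yaw":0}
    - {"slide":[0,0,0],"yaw":0}

```text
time: 5.7
eef_pos: [447.8, -117.2, 9.5]
eef_rot: [3.142, 0.001, 1.924]
ft_force: [-0.5, 0.9, 0.8]
width: 0.8
grasp_force: 0.0
```

Call:
send_rows:
  series:
    - {"slide":[0,0,0],"yaw":0}
    - {"slide":[0,0,0],"yaw":0}
    - {"slide":[0,0,0],"yaw":0}
    - {"slide":[0,0,0],"yaw":0}
    - {"slide":[0,0,0],"yaw":0}
    - {"slide":[0,0,0],"yaw":0}
  hand: 3
  force: 25

```text
time: 6.3
eef_pos: [448.0, -116.2, 10.0]
eef_rot: [3.14, 0.001, 1.926]
ft_force: [-0.5, -0.3, 6.7]
width: 0.486
grasp_force: 25.0
```

Call:
send_rows:
  series:
    - {"slide":[0,0,-4],"yaw":0}
    - {"slide":[0,0,-4.5],"yaw":0}
    - {"slide":[0,0,-4.5],"yaw":0}
    - {"slide":[0,0,-3],"yaw":0}
    - {"slide":[0,0,0],"yaw":0}

```text
time: 6.8
eef_pos: [449.9, -116.8, 172.8]
eef_rot: [3.135, 0.004, 1.926]
ft_force: [0.3, 0.3, -0.7]
width: 0.488
grasp_force: 25.0
```

Run:
```python
from h import *
print(st())
plan((430,180,170,1.9),(441,404,150,2.4),(441,404,32,2.4),v=4.8)
```

```text
{'time': 6.8, 'joint_positions': [-0.162, 0.454, 0.5, 2.07, -0.34, 0.688, 0.915], 'eef_pos': [449.864, -116.802, 172.812], 'eef_rot': [3.135, 0.004, 1.926], 'ft_force': [0.275, 0.294, -0.651], 'ft_torque': [-0.076, 0.025, -0.034], 'width': 0.488, 'grasp_force': 24.996}
-> (430, 180, 170, 1.9) 7 rows
{"slide":[4.07, 1.21, 0.04],"yaw":0.035},{"slide":[4.08, 1.19, 0.04],"yaw":0.035},{"slide":[4.09, 1.18, 0.04],"yaw":0.035},{"slide":[4.08, 1.16, 0.04],"yaw":0.035},{"slide":[4.09, 1.15, 0.04],"yaw":0.035},{"slide":[4.1, 1.13, 0.04],"yaw":0.035},{"slide":[4.1, 1.12, 0.04],"yaw":0.035}
-> (441, 404, 150, 2.4) 5 rows
{"slide":[4.17, 1.66, 0.4],"yaw":-0.955},{"slide":[3.98, 2.06, 0.4],"yaw":-0.955},{"slide":[3.76, 2.45, 0.4],"yaw":-0.955},{"slide":[3.49, 2.82, 0.4],"yaw":-0.955},{"slide":[3.19, 3.15, 0.4],"yaw":-0.955}
-> (441, 404, 32, 2.4) 3 rows
{"slide":[0.0, -0.0, 3.93],"yaw":0.001},{"slide":[0.0, -0.0, 3.94],"yaw":0.001},{"slide":[0.0, -0.0, 3.93],"yaw":0.001}
```

Call:
send_rows:
  series:
    - {"slide":[4.1,1.2,0],"yaw":0}
    - {"slide":[4.1,1.2,0],"yaw":0}
    - {"slide":[4.1,1.2,0],"yaw":0}
    - {"slide":[4.1,1.2,0],"yaw":0}
    - {"slide":[4.1,1.2,0],"yaw":0}
    - {"slide":[4.1,1.2,0],"yaw":0}
    - {"slide":[4.1,1.2,0],"yaw":0}
    - {"slide":[4.1,1.8,0.4],"yaw":-0.9}
    - {"slide":[3.9,2.1,0.4],"yaw":-0.9}
    - {"slide":[3.7,2.5,0.4],"yaw":-0.9}

```text
time: 7.8
eef_pos: [432.2, 317.2, 155.8]
eef_rot: [-3.139, -0.0, 2.212]
ft_force: [0.7, -0.5, -0.1]
width: 0.487
grasp_force: 25.0
```

Call:
send_rows:
  series:
    - {"slide":[3.5,2.8,0.4],"yaw":-0.9}
    - {"slide":[3.2,3.1,0.4],"yaw":-0.9}
    - {"slide":[0,0,4],"yaw":0}
    - {"slide":[0,0,4],"yaw":0}
    - {"slide":[0,0,3.5],"yaw":0}
    - {"slide":[0,0,0],"yaw":0}

```text
time: 8.4
eef_pos: [432.6, 401.7, 28.6]
eef_rot: [-3.13, -0.001, 2.397]
ft_force: [0.0, -0.0, 0.2]
width: 0.489
grasp_force: 25.0
```

Run:
```python
from h import *
print(st())
```

```text
{'time': 8.4, 'joint_positions': [-0.971, 0.809, 0.284, 1.815, -0.379, 0.584, 0.377], 'eef_pos': [432.595, 401.721, 28.636], 'eef_rot': [-3.13, -0.001, 2.397], 'ft_force': [0.008, -0.005, 0.16], 'ft_torque': [-0.064, 0.064, -0.014], 'width': 0.489, 'grasp_force': 24.996}
```

Call:
send_rows:
  series:
    - {"slide":[0,0,1.2],"yaw":0}
    - {"slide":[0,0,0],"yaw":0}

```text
time: 8.6
eef_pos: [436.8, 404.8, 22.1]
eef_rot: [-3.141, -0.0, 2.396]
ft_force: [0.0, 1.0, -1.0]
width: 0.486
grasp_force: 25.0
```

Call:
send_rows:
  series:
    - {"slide":[0,0,0],"yaw":0}
    - {"slide":[0,0,0],"yaw":0}
    - {"slide":[0,0,0],"yaw":0}
    - {"slide":[0,0,-3],"yaw":0}
    - {"slide":[0,0,-4.5],"yaw":0}
    - {"slide":[0,0,-4.5],"yaw":0}
    - {"slide":[0,0,-4.5],"yaw":0}
    - {"slide":[0,0,-4.5],"yaw":0}
  hand: 7.5

```text
time: 9.4
eef_pos: [436.6, 404.9, 235.0]
eef_rot: [3.141, -0.0, 2.397]
ft_force: [0.4, 1.2, -0.3]
width: 0.795
grasp_force: 0.0
```

Run:
```python
from h import *
print(st())
plan((450,50,300,1.6),(490,-300,327,1.57),v=4.8)
```

```text
{'time': 9.4, 'joint_positions': [-1.058, 0.547, 0.42, 1.649, -0.255, 0.999, 0.272], 'eef_pos': [436.627, 404.859, 234.996], 'eef_rot': [3.141, -0.0, 2.397], 'ft_force': [0.404, 1.172, -0.349], 'ft_torque': [0.032, -0.079, 0.016], 'width': 0.795, 'grasp_force': 0.0}
-> (450, 50, 300, 1.6) 8 rows
{"slide":[-3.13, -3.15, -0.81],"yaw":0.951},{"slide":[-3.43, -2.82, -0.82],"yaw":0.951},{"slide":[-3.69, -2.46, -0.81],"yaw":0.951},{"slide":[-3.92, -2.09, -0.81],"yaw":0.951},{"slide":[-4.1, -1.69, -0.81],"yaw":0.951},{"slide":[-4.26, -1.27, -0.82],"yaw":0.951},{"slide":[-4.35, -0.84, -0.81],"yaw":0.951},{"slide":[-4.42, -0.4, -0.81],"yaw":0.951}
-> (490, -300, 327, 1.57) 8 rows
{"slide":[-4.39, 0.37, -0.34],"yaw":0.036},{"slide":[-4.39, 0.39, -0.34],"yaw":0.036},{"slide":[-4.38, 0.41, -0.33],"yaw":0.036},{"slide":[-4.38, 0.42, -0.34],"yaw":0.036},{"slide":[-4.39, 0.44, -0.34],"yaw":0.036},{"slide":[-4.38, 0.46, -0.34],"yaw":0.036},{"slide":[-4.38, 0.47, -0.33],"yaw":0.036},{"slide":[-4.37, 0.49, -0.34],"yaw":0.036}
```

Call:
send_rows:
  series:
    - {"slide":[-3.1,-3.1,-0.8],"yaw":0.95}
    - {"slide":[-3.4,-2.8,-0.8],"yaw":0.95}
    - {"slide":[-3.7,-2.5,-0.8],"yaw":0.95}
    - {"slide":[-3.9,-2.1,-0.8],"yaw":0.95}
    - {"slide":[-4.1,-1.7,-0.8],"yaw":0.95}
    - {"slide":[-4.3,-1.3,-0.8],"yaw":0.95}
    - {"slide":[-4.3,-0.8,-0.8],"yaw":0.95}
    - {"slide":[-4.4,-0.4,-0.8],"yaw":0.95}
    - {"slide":[-4.4,0.4,-0.3],"yaw":0}
    - {"slide":[-4.4,0.4,-0.3],"yaw":0}

```text
time: 10.4
eef_pos: [460.5, -38.0, 303.4]
eef_rot: [3.14, -0.001, 1.601]
ft_force: [1.7, -0.2, 0.1]
width: 0.795
grasp_force: 0.0
```

Call:
send_rows:
  series:
    - {"slide":[-4.4,0.4,-0.3],"yaw":0}
    - {"slide":[-4.4,0.4,-0.3],"yaw":0}
    - {"slide":[-4.4,0.4,-0.3],"yaw":0}
    - {"slide":[-4.4,0.4,-0.3],"yaw":0}
    - {"slide":[-4.4,0.4,-0.3],"yaw":0}
    - {"slide":[-4,0.4,0],"yaw":0}
    - {"slide":[0,0,0],"yaw":0}
    - {"slide":[0,0,0],"yaw":0}
    - {"slide":[0,0,0],"yaw":0}

```text
time: 11.3
eef_pos: [492.6, -294.1, 317.4]
eef_rot: [3.141, -0.001, 1.602]
ft_force: [0.5, 0.4, -0.1]
width: 0.796
grasp_force: 0.0
```

Run:
```python
from h import *
print(st())
p=shot('wrist','w3.png'); C=cloud(p)
rects(C,(32,47),(270,760,-360,-20),'heel')
rects(C,(54,70),(400,700,-50,300),'jaw')
rects(C,(120,165),(300,600,-500,-250),'hub',20)
rects(C,(22,30),(300,600,-500,-250),'stand',20)
p=shot('top'); C=cloud(p)
rects(C,(54,70),(400,700,-50,300),'top jaw')
rects(C,(7,25),(340,530,310,500),'tubfloor'); rects(C,(35,49),(340,530,310,500),'tub in')
plan((554,-120,110,1.644),(488,-240,110,1.086),v=4.8)
```

```text
{'time': 11.3, 'joint_positions': [0.024, 0.496, 0.745, 1.59, -0.355, 1.196, 0.873], 'eef_pos': [492.564, -294.138, 317.4], 'eef_rot': [3.141, -0.001, 1.602], 'ft_force': [0.479, 0.426, -0.117], 'ft_torque': [-0.054, 0.07, -0.052], 'width': 0.796, 'grasp_force': 0.0}
heel 1570 [ 554.6 -114.8] [46.5 64.2] 4.4 z 38.7 c [371.  50.]
heel 1561 [ 660.8 -125.5] [47.5 64.1] 56.2 z 38.7 c [446.  60.]
heel 1388 [ 328.7 -187.3] [46.  64.5] 77.6 z 38.4 c [214.  98.]
heel 1235 [ 487.8 -235.7] [63.8 45.9] 62.1 z 38.6 c [320. 136.]
heel 1161 [ 313.7 -303.8] [64.7 45.7] 19.7 z 38.3 c [206. 177.]
heel 829 [ 718.7 -339.2] [92.8 56.7] 47.1 z 39.6 c [467. 196.]
hub 406 [ 388.1 -348.9] [24.8 21.9] 25.7 z 149.3 c [239. 226.]
hub 585 [ 458.4 -399.1] [30.6 30.5] 55.2 z 135.0 c [294. 262.]
stand 32 [ 341.8 -294.3] [ 5.4 28.6] 17.5 z 26.5 c [227. 169.]
stand 2117 [ 458.2 -399.3] [110.3 110.1] 86.1 z 24.4 c [308. 225.]
stand 273 [ 415.4 -432.8] [39.2 28.6] 84.2 z 24.4 c [273. 253.]
top jaw 865 [571.2  23.5] [260.5  24.3] 6.1 z 61.8 c [312. 206.]
top jaw 872 [558.6 153.2] [255.2  34.5] 6.1 z 61.3 c [265. 210.]
tubfloor 161 [441.2 472.9] [  6.4 158. ] 89.8 z 15.4 c [146. 250.]
tubfloor 100 [432.4 329.3] [  2.9 150. ] 89.4 z 15.9 c [198. 256.]
tub in 85 [409.8 473.4] [101.7  20. ] 10.6 z 41.6 c [141. 263.]
tub in 272 [427.5 413.6] [46.7 45.1] 49.0 z 44.9 c [164. 255.]
-> (554, -120, 110, 1.644) 6 rows
{"slide":[2.86, 1.11, 3.46],"yaw":-0.065},{"slide":[2.86, 1.14, 3.46],"yaw":-0.065},{"slide":[2.84, 1.15, 3.45],"yaw":-0.065},{"slide":[2.84, 1.17, 3.46],"yaw":-0.065},{"slide":[2.83, 1.19, 3.46],"yaw":-0.065},{"slide":[2.83, 1.21, 3.46],"yaw":-0.065}
-> (488, -240, 110, 1.086) 6 rows
{"slide":[-1.91, -1.24, -0.0],"yaw":0.888},{"slide":[-2.03, -1.06, -0.0],"yaw":0.888},{"slide":[-2.11, -0.87, -0.0],"yaw":0.888},{"slide":[-2.18, -0.67, -0.0],"yaw":0.888},{"slide":[-2.24, -0.46, -0.0],"yaw":0.888},{"slide":[-2.27, -0.26, -0.0],"yaw":0.888}
```

```bash
cat >> h.py <<'E'
O=np.array([562.5,113.6]); VA=np.radians(6.1)
def V(x,y): return O+x*np.array([np.cos(VA),np.sin(VA)])+y*np.array([-np.sin(VA),np.cos(VA)])
E
python3 - <<'E'
from h import *
plan((485.5,-240,110,1.084),(485.5,-240,10,1.084),v=4.8)
E
```

```text
-> (485.5, -240, 110, 1.084) 5 rows
{"slide":[1.08, -0.11, 4.15],"yaw":0.992},{"slide":[1.06, -0.23, 4.15],"yaw":0.992},{"slide":[1.04, -0.33, 4.15],"yaw":0.992},{"slide":[0.99, -0.44, 4.15],"yaw":0.992},{"slide":[0.95, -0.53, 4.15],"yaw":0.992}
-> (485.5, -240, 10, 1.084) 3 rows
{"slide":[-0.0, -0.0, 3.33],"yaw":-0},{"slide":[-0.0, -0.0, 3.34],"yaw":-0},{"slide":[-0.0, -0.0, 3.33],"yaw":-0}
```

Call:
send_rows:
  series:
    - {"slide":[1.1,-0.1,4.1],"yaw":0.99}
    - {"slide":[1.1,-0.2,4.1],"yaw":0.99}
    - {"slide":[1,-0.3,4.1],"yaw":0.99}
    - {"slide":[1,-0.4,4.1],"yaw":0.99}
    - {"slide":[0.9,-0.5,4.1],"yaw":0.99}
    - {"slide":[0,0,0],"yaw":0}
    - {"slide":[0,0,0],"yaw":0}

```text
time: 12.1
eef_pos: [486.8, -242.0, 113.0]
eef_rot: [-3.142, 0.0, 1.086]
ft_force: [0.4, 0.3, 0.1]
width: 0.8
grasp_force: 0.0
```

Run:
```python
from h import *
print(st())
p=shot('wrist'); C=cloud(p)
rects(C,(32,47),(420,620,-300,-20),'heel',200)
plan((485.5,-240,10,1.084),v=4.8)
```

```text
{'time': 12.1, 'joint_positions': [-0.038, 0.716, 0.717, 1.919, -0.673, 0.763, 0.583], 'eef_pos': [486.773, -241.976, 113.028], 'eef_rot': [-3.142, 0.0, 1.086], 'ft_force': [0.386, 0.268, 0.134], 'ft_torque': [-0.118, 0.081, 0.023], 'width': 0.8, 'grasp_force': 0.0}
heel 4541 [ 554.3 -116.6] [46.4 60.8] 4.2 z 38.6 c [326.  35.]
heel 3447 [ 487.3 -235.9] [64.2 45.9] 61.8 z 38.4 c [320. 204.]
-> (485.5, -240, 10, 1.084) 3 rows
{"slide":[0.06, -0.11, 3.47],"yaw":0.004},{"slide":[0.07, -0.11, 3.47],"yaw":0.004},{"slide":[0.06, -0.11, 3.48],"yaw":0.004}
```

Call:
send_rows:
  series:
    - {"slide":[0.1,-0.2,3.5],"yaw":0}
    - {"slide":[0.1,-0.1,3.5],"yaw":0}
    - {"slide":[0,0,2.7],"yaw":0}
    - {"slide":[0,0,0.6],"yaw":0}
    - {"slide":[0,0,0],"yaw":0}

```text
time: 12.65
eef_pos: [485.7, -240.4, 10.7]
eef_rot: [3.139, -0.0, 1.083]
ft_force: [0.7, -0.7, 0.5]
width: 0.795
grasp_force: 0.0
```

Call:
send_rows:
  series:
    - {"slide":[0,0,0],"yaw":0}
    - {"slide":[0,0,0],"yaw":0}
    - {"slide":[0,0,0],"yaw":0}
    - {"slide":[0,0,0],"yaw":0}
    - {"slide":[0,0,0],"yaw":0}
    - {"slide":[0,0,0],"yaw":0}
  hand: 3
  force: 25

```text
time: 13.25
eef_pos: [485.1, -239.3, 10.0]
eef_rot: [3.141, -0.0, 1.083]
ft_force: [0.8, 0.6, 5.8]
width: 0.486
grasp_force: 25.0
```

Call:
send_rows:
  series:
    - {"slide":[0,0,-4],"yaw":0}
    - {"slide":[0,0,-4.5],"yaw":0}
    - {"slide":[0,0,-4],"yaw":0}
    - {"slide":[0,0,0],"yaw":0}
    - {"slide":[0,0,0],"yaw":0}

```text
time: 13.75
eef_pos: [484.9, -238.8, 134.6]
eef_rot: [3.141, -0.001, 1.083]
ft_force: [-0.1, 0.4, -1.0]
width: 0.485
grasp_force: 25.0
```

Run:
```python
from h import *
print(st())
a=V(-35,-46); print(a)
plan((*a,130,np.pi/2+VA),(*a,34,np.pi/2+VA),v=4.6)
```

```text
{'time': 13.75, 'joint_positions': [-0.064, 0.686, 0.751, 1.911, -0.646, 0.802, 0.556], 'eef_pos': [484.94, -238.753, 134.648], 'eef_rot': [3.141, -0.001, 1.083], 'ft_force': [-0.112, 0.425, -0.98], 'ft_torque': [-0.121, 0.119, -0.049], 'width': 0.485, 'grasp_force': 24.999}
[532.58631924  64.14121207]
-> (np.float64(532.5863192368045), np.float64(64.14121207310441), 130, np.float64(1.6772614111665507)) 7 rows
{"slide":[4.14, -1.43, 0.07],"yaw":-0.811},{"slide":[4.25, -1.07, 0.06],"yaw":-0.811},{"slide":[4.32, -0.7, 0.07],"yaw":-0.811},{"slide":[4.37, -0.34, 0.07],"yaw":-0.811},{"slide":[4.38, 0.03, 0.06],"yaw":-0.811},{"slide":[4.36, 0.41, 0.07],"yaw":-0.811},{"slide":[4.31, 0.78, 0.06],"yaw":-0.811}
-> (np.float64(532.5863192368045), np.float64(64.14121207310441), 34, np.float64(1.6772614111665507)) 3 rows
{"slide":[0.0, -0.0, 3.2],"yaw":0.001},{"slide":[0.0, -0.0, 3.2],"yaw":0.001},{"slide":[0.0, -0.0, 3.2],"yaw":0.001}
```

Call:
send_rows:
  series:
    - {"slide":[4.1,-1.4,0],"yaw":-0.81}
    - {"slide":[4.2,-1.1,0],"yaw":-0.81}
    - {"slide":[4.3,-0.7,0],"yaw":-0.81}
    - {"slide":[4.4,-0.3,0],"yaw":-0.81}
    - {"slide":[4.4,0,0],"yaw":-0.81}
    - {"slide":[4.4,0.4,0],"yaw":-0.81}
    - {"slide":[4.3,0.8,0],"yaw":-0.81}
    - {"slide":[0,0,0],"yaw":0}
    - {"slide":[0,0,0],"yaw":0}

```text
time: 14.65
eef_pos: [531.2, 64.4, 132.6]
eef_rot: [-3.138, 0.0, 1.678]
ft_force: [1.1, -0.5, -0.8]
width: 0.486
grasp_force: 25.0
```

Run:
```python
from h import *
print(st())
p=shot('wrist','w4.png'); C=cloud(p)
rects(C,(54,66),(400,700,-50,300),'jaw'); rects(C,(78,92),(400,700,-50,300),'box')
rects(C,(15,24),(400,700,-50,160),'bed',400)
a=V(-35,-46)
plan((*a,36,np.pi/2+VA),v=4.6)
```

```text
{'time': 14.65, 'joint_positions': [-0.581, 0.649, 0.636, 1.921, -0.551, 0.755, 0.481], 'eef_pos': [531.169, 64.396, 132.585], 'eef_rot': [-3.138, 0.0, 1.678], 'ft_force': [1.05, -0.53, -0.758], 'ft_torque': [-0.123, 0.037, -0.016], 'width': 0.486, 'grasp_force': 24.999}
jaw 835 [551.9 212.8] [30.1 33.1] 4.4 z 61.6 c [370.  28.]
jaw 199 [578.1 218. ] [ 5.4 31.5] 10.4 z 59.8 c [409.  17.]
jaw 223 [555.9 174.9] [84.5  0.6] 6.1 z 60.6 c [369.  78.]
jaw 9462 [558.7 150.5] [255.2  33.5] 6.0 z 60.4 c [369. 117.]
jaw 688 [458.9   9.8] [33.8 24. ] 6.0 z 60.0 c [237. 256.]
jaw 2348 [648.   30.2] [106.   23.7] 6.2 z 60.3 c [450. 256.]
box 5295 [553.6 198.3] [86.2 47.6] 6.1 z 83.5 c [377.  45.]
bed 1159 [480.  152.6] [106.3  14.7] 0.1 z 18.6 c [270.  99.]
bed 23412 [566.3  82.3] [262.2 101.6] 6.2 z 18.6 c [367. 178.]
-> (np.float64(532.5863192368045), np.float64(64.14121207310441), 36, np.float64(1.6772614111665507)) 3 rows
{"slide":[0.04, 0.05, 3.23],"yaw":-0.006},{"slide":[0.05, 0.05, 3.24],"yaw":-0.006},{"slide":[0.04, 0.05, 3.23],"yaw":-0.006}
```

View pics/w4.png

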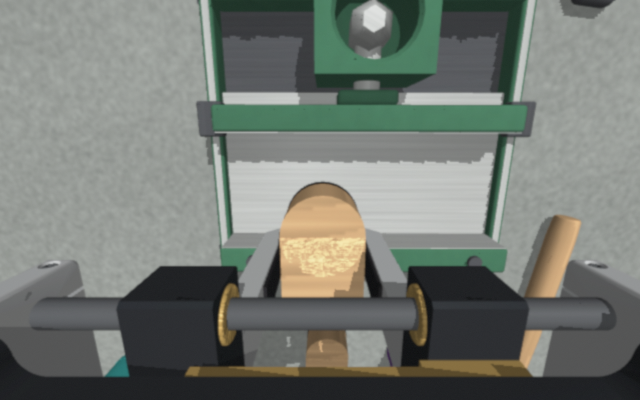

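Call:
send_rows:
  series:
    - {"slide":[0.1,0.1,3.2],"yaw":0}
    - {"slide":[0,0,3.2],"yaw":0}
    - {"slide":[0,0,2.6],"yaw":0}
    - {"slide":[0,0,0.8],"yaw":0}
    - {"slide":[0,0,0.3],"yaw":0}
    - {"slide":[0,0,0],"yaw":0}

```text
time: 15.3
eef_pos: [533.7, 63.4, 33.7]
eef_rot: [3.141, 0.001, 1.674]
ft_force: [0.2, 0.1, -0.2]
width: 0.488
grasp_force: 25.0
```

Call:
send_rows:
  series:
    - {"slide":[0,0,0.25],"yaw":0}
    - {"slide":[-0.3,0,0],"yaw":0}
    - {"slide":[-0.3,0,0],"yaw":0}
    - {"slide":[-0.2,0,0],"yaw":0}
    - {"slide":[-0.1,0,0],"yaw":0}
    - {"slide":[0,0,0],"yaw":0}
  force: 10

```text
time: 15.9
eef_pos: [534.4, 56.6, 31.1]
eef_rot: [3.141, -0.002, 1.677]
ft_force: [1.5, 3.4, 0.7]
width: 0.489
grasp_force: 10.0
```

Call:
send_rows:
  series:
    - {"slide":[-0.15,0,0.05],"yaw":0}
    - {"slide":[-0.15,0,0],"yaw":0}
    - {"slide":[0,0,0],"yaw":0}

```text
time: 16.2
eef_pos: [534.4, 56.3, 30.4]
eef_rot: [-3.141, -0.005, 1.678]
ft_force: [-0.0, 7.7, 3.1]
width: 0.488
grasp_force: 10.0
```

Call:
send_rows:
  series:
    - {"slide":[0,0,0],"yaw":0}
    - {"slide":[0,0,0],"yaw":0}
    - {"slide":[0,0,0],"yaw":0}
    - {"slide":[0,0,-2],"yaw":0}
    - {"slide":[0,0,-4],"yaw":0}
    - {"slide":[0,0,-4.5],"yaw":0}
    - {"slide":[0,0,-4.5],"yaw":0}
    - {"slide":[0,0,0],"yaw":0}
  hand: 5.8

```text
time: 17.0
eef_pos: [538.4, 51.2, 185.5]
eef_rot: [3.131, 0.001, 1.675]
ft_force: [0.6, -0.7, -0.6]
width: 0.621
grasp_force: 0.0
```

Run:
```python
from h import *
print(st())
p=shot('wrist'); C=cloud(p)
rects(C,(56,62),(470,620,36,125),'heelA',300)
rects(C,(32,47),(490,620,-180,-20),'heel',200)
cb=np.array([554.4,-114.8]); th=np.radians(4.3); g=cb-5*np.array([-np.sin(th),np.cos(th)]); print(g)
plan((*g,110,th+np.pi/2),(*g,10,th+np.pi/2),v=4.8)
```

```text
{'time': 17.0, 'joint_positions': [-0.601, 0.584, 0.703, 1.869, -0.491, 0.857, 0.451], 'eef_pos': [538.438, 51.242, 185.517], 'eef_rot': [3.131, 0.001, 1.675], 'ft_force': [0.591, -0.694, -0.648], 'ft_torque': [-0.067, 0.033, 0.018], 'width': 0.621, 'grasp_force': 0.0}
heelA 2176 [533.2  63.5] [45.6 58.1] 5.3 z 58.5 c [318. 185.]
heel 513 [ 555.7 -135.8] [45.9 22.9] 1.8 z 38.3 c [320. 337.]
[ 554.77489363 -119.78592567]
-> (np.float64(554.7748936341317), np.float64(-119.78592566762558), 110, np.float64(1.6458454846306527)) 4 rows
{"slide":[-4.32, 0.0, 1.82],"yaw":0.071},{"slide":[-4.31, 0.04, 1.82],"yaw":0.071},{"slide":[-4.32, 0.07, 1.82],"yaw":0.071},{"slide":[-4.32, 0.1, 1.83],"yaw":0.071}
-> (np.float64(554.7748936341317), np.float64(-119.78592566762558), 10, np.float64(1.6458454846306527)) 3 rows
{"slide":[0.0, -0.0, 3.33],"yaw":0},{"slide":[0.0, -0.0, 3.33],"yaw":0},{"slide":[0.0, -0.0, 3.34],"yaw":0}
```

Call:
send_rows:
  series:
    - {"slide":[-4.3,0,1.8],"yaw":0.07}
    - {"slide":[-4.3,0,1.8],"yaw":0.07}
    - {"slide":[-4.3,0.1,1.8],"yaw":0.07}
    - {"slide":[-4.3,0.1,1.8],"yaw":0.07}
    - {"slide":[0,0,0],"yaw":0}
    - {"slide":[0,0,0],"yaw":0}
    - {"slide":[0,0,0],"yaw":0}
  hand: 7.5

```text
time: 17.75
eef_pos: [552.2, -117.1, 107.5]
eef_rot: [-3.14, -0.001, 1.648]
ft_force: [0.2, -0.3, -0.4]
width: 0.798
grasp_force: 0.0
```

Run:
```python
from h import *
print(st())
p=shot('wrist'); C=cloud(p)
rects(C,(32,47),(490,620,-180,-20),'heel',200)
rects(C,(56,64),(470,620,-5,125),'heelA+jaw',300)
plan((554.8,-119.8,10,1.646),v=4.8)
```

```text
{'time': 17.75, 'joint_positions': [-0.209, 0.713, 0.593, 1.862, -0.571, 0.744, 0.782], 'eef_pos': [552.213, -117.081, 107.476], 'eef_rot': [-3.14, -0.001, 1.648], 'ft_force': [0.246, -0.277, -0.401], 'ft_torque': [-0.023, 0.048, -0.04], 'width': 0.798, 'grasp_force': 0.0}
heel 3541 [ 554.1 -114.7] [46.2 63.8] 4.8 z 38.5 c [326. 210.]
heelA+jaw 9462 [544.8  21. ] [152.5  31.7] 5.7 z 60.3 c [330.  28.]
-> (554.8, -119.8, 10, 1.646) 3 rows
{"slide":[-0.11, 0.06, 3.26],"yaw":0.009},{"slide":[-0.11, 0.07, 3.26],"yaw":0.009},{"slide":[-0.12, 0.06, 3.27],"yaw":0.009}
```

Call:
send_rows:
  series:
    - {"slide":[-0.2,0.2,3.2],"yaw":0}
    - {"slide":[-0.1,0,3.3],"yaw":0}
    - {"slide":[0,0,2.6],"yaw":0}
    - {"slide":[0,0,0.6],"yaw":0}
    - {"slide":[0,0,0],"yaw":0}

```text
time: 18.3
eef_pos: [554.8, -120.0, 11.0]
eef_rot: [-3.14, -0.001, 1.649]
ft_force: [-0.0, -0.1, 0.4]
width: 0.796
grasp_force: 0.0
```

Call:
send_rows:
  series:
    - {"slide":[0,0,0],"yaw":0}
    - {"slide":[0,0,0],"yaw":0}
    - {"slide":[0,0,0],"yaw":0}
    - {"slide":[0,0,0],"yaw":0}
    - {"slide":[0,0,0],"yaw":0}
    - {"slide":[0,0,0],"yaw":0}
  hand: 3
  force: 25

```text
time: 18.9
eef_pos: [555.5, -121.3, 12.1]
eef_rot: [3.14, -0.0, 1.647]
ft_force: [-0.2, 0.9, 6.3]
width: 0.484
grasp_force: 25.0
```

Call:
send_rows:
  series:
    - {"slide":[0,0,-4],"yaw":0}
    - {"slide":[0,0,-4.5],"yaw":0}
    - {"slide":[0,0,-4],"yaw":0}
    - {"slide":[0,0,0],"yaw":0}
    - {"slide":[0,0,0],"yaw":0}

```text
time: 19.4
eef_pos: [555.2, -121.0, 136.7]
eef_rot: [3.14, -0.0, 1.647]
ft_force: [0.6, 0.5, -1.2]
width: 0.487
grasp_force: 25.0
```

Run:
```python
from h import *
print(st())
a=V(35,-46); print(a)
plan((*a,130,np.pi/2+VA),(*a,34,np.pi/2+VA),v=4.6)
```

```text
{'time': 19.4, 'joint_positions': [-0.226, 0.68, 0.631, 1.833, -0.541, 0.806, 0.76], 'eef_pos': [555.227, -120.987, 136.704], 'eef_rot': [3.14, -0.0, 1.647], 'ft_force': [0.569, 0.472, -1.239], 'ft_torque': [-0.051, 0.059, -0.019], 'width': 0.487, 'grasp_force': 24.999}
[602.18997533  71.57969707]
-> (np.float64(602.1899753261289), np.float64(71.57969706664073), 130, np.float64(1.6772614111665507)) 5 rows
{"slide":[3.77, 1.23, 0.13],"yaw":-0.057},{"slide":[3.76, 1.25, 0.14],"yaw":-0.057},{"slide":[3.75, 1.28, 0.13],"yaw":-0.057},{"slide":[3.75, 1.3, 0.14],"yaw":-0.057},{"slide":[3.74, 1.32, 0.13],"yaw":-0.057}
-> (np.float64(602.1899753261289), np.float64(71.57969706664073), 34, np.float64(1.6772614111665507)) 3 rows
{"slide":[-0.0, -0.0, 3.2],"yaw":-0.001},{"slide":[-0.0, -0.0, 3.2],"yaw":-0.001},{"slide":[-0.0, -0.0, 3.2],"yaw":-0.001}
```

Call:
send_rows:
  series:
    - {"slide":[3.8,1.2,0],"yaw":-0.06}
    - {"slide":[3.8,1.3,0],"yaw":-0.06}
    - {"slide":[3.8,1.3,0],"yaw":-0.06}
    - {"slide":[3.7,1.3,0],"yaw":-0.06}
    - {"slide":[3.7,1.3,0],"yaw":-0.06}
    - {"slide":[0,0,0],"yaw":0}
    - {"slide":[0,0,0],"yaw":0}
    - {"slide":[0,0,0],"yaw":0}

```text
time: 20.2
eef_pos: [601.0, 69.8, 135.1]
eef_rot: [-3.139, 0.001, 1.676]
ft_force: [0.2, -0.5, -0.7]
width: 0.488
grasp_force: 25.0
```

Run:
```python
from h import *
print(st())
p=shot('wrist'); C=cloud(p)
rects(C,(57,62.5),(470,575,37,125),'heelA',300)
a=V(35,-46)
plan((*a,34,np.pi/2+VA),v=4.6)
```

```text
{'time': 20.2, 'joint_positions': [-0.547, 0.737, 0.649, 1.727, -0.557, 0.873, 0.452], 'eef_pos': [601.027, 69.826, 135.132], 'eef_rot': [-3.139, 0.001, 1.676], 'ft_force': [0.236, -0.478, -0.717], 'ft_torque': [-0.038, 0.014, 0.018], 'width': 0.488, 'grasp_force': 24.999}
heelA 2777 [533.3  64.5] [46.4 57. ] 5.2 z 58.4 c [246. 207.]
-> (np.float64(602.1899753261289), np.float64(71.57969706664073), 34, np.float64(1.6772614111665507)) 3 rows
{"slide":[0.06, 0.04, 3.39],"yaw":-0.006},{"slide":[0.07, 0.03, 3.38],"yaw":-0.006},{"slide":[0.06, 0.04, 3.39],"yaw":-0.006}
```

Call:
send_rows:
  series:
    - {"slide":[0.2,0.1,3.2],"yaw":0}
    - {"slide":[0,0,3.2],"yaw":0}
    - {"slide":[0,0,2.6],"yaw":0}
    - {"slide":[0,0,0.8],"yaw":0}
    - {"slide":[0,0,0.3],"yaw":0}
    - {"slide":[0,0,0],"yaw":0}

```text
time: 20.85
eef_pos: [603.5, 72.8, 36.0]
eef_rot: [3.141, 0.0, 1.677]
ft_force: [0.2, 0.6, -2.1]
width: 0.487
grasp_force: 25.0
```

Call:
send_rows:
  series:
    - {"slide":[0,0,0.1],"yaw":0}
    - {"slide":[-0.3,0,0],"yaw":0}
    - {"slide":[-0.3,0,0],"yaw":0}
    - {"slide":[-0.2,0,0],"yaw":0}
    - {"slide":[0,0,0],"yaw":0}
  force: 10

```text
time: 21.35
eef_pos: [604.0, 65.1, 34.6]
eef_rot: [3.141, 0.0, 1.678]
ft_force: [-0.8, -0.2, -0.4]
width: 0.486
grasp_force: 10.0
```

Call:
send_rows:
  series:
    - {"slide":[0,0,0.25],"yaw":0}
    - {"slide":[-0.15,0,0],"yaw":0}
    - {"slide":[-0.15,0,0],"yaw":0}
    - {"slide":[-0.1,0,0],"yaw":0}
    - {"slide":[0,0,0],"yaw":0}

```text
time: 21.85
eef_pos: [604.3, 61.7, 31.9]
eef_rot: [3.141, -0.0, 1.678]
ft_force: [-0.4, 0.6, 2.3]
width: 0.49
grasp_force: 10.0
```

Call:
send_rows:
  series:
    - {"slide":[-0.15,0,0],"yaw":0}
    - {"slide":[-0.15,0,0],"yaw":0}
    - {"slide":[-0.1,0,0],"yaw":0}
    - {"slide":[0,0,0],"yaw":0}

```text
time: 22.25
eef_pos: [604.3, 61.6, 31.8]
eef_rot: [-3.141, -0.005, 1.68]
ft_force: [-0.3, 6.9, 3.7]
width: 0.494
grasp_force: 10.0
```

Call:
send_rows:
  series:
    - {"slide":[0,0,0],"yaw":0}
    - {"slide":[0,0,0],"yaw":0}
    - {"slide":[0,0,0],"yaw":0}
    - {"slide":[0,0,-2],"yaw":0}
    - {"slide":[0,0,-4],"yaw":0}
    - {"slide":[0,0,-4.5],"yaw":0}
    - {"slide":[-3,0,-3.5],"yaw":0}
    - {"slide":[-4,0,-2],"yaw":0}
    - {"slide":[-4,0,0],"yaw":0}
    - {"slide":[0,0,0],"yaw":0}
  hand: 5.8

```text
time: 23.25
eef_pos: [616.4, -60.6, 193.6]
eef_rot: [3.139, 0.006, 1.668]
ft_force: [-0.6, -0.6, 0.4]
width: 0.617
grasp_force: 0.0
```

Run:
```python
from h import *
print(st())
p=shot('wrist','w5.png'); C=cloud(p); np.save('w5.npy',C)
m=(C[...,2]>54)&(C[...,2]<66)
q=C[m][:,:2]-O; c,s=np.cos(VA),np.sin(VA); L=np.c_[q@[c,s],q@[-s,c]]
for x0,x1 in ((-62,-8),(8,62)):
    k=L[(L[:,0]>x0)&(L[:,0]<x1)&(L[:,1]>-78)&(L[:,1]<0)]
    r=cv2.minAreaRect(k.astype(np.float32)); print('block in vise frame',np.round(r[0],1),np.round(r[1],1),round(r[2],1),len(k),np.round(k.min(0),1),np.round(k.max(0),1))
k=L[(abs(L[:,0])<100)&(L[:,1]>0)&(L[:,1]<60)]; print('mov jaw y',np.percentile(k[:,1],[0.5,99.5]))
k=L[(L[:,0]>70)&(L[:,0]<120)&(L[:,1]<-60)]; print('fix jaw y',np.percentile(k[:,1],[0.5,99.5]))
m=(C[...,2]>79)&(C[...,2]<90)&(C[...,1]>100)&(C[...,1]<300); r=cv2.minAreaRect(C[m][:,:2].astype(np.float32)); print('box',r)
```

```text
{'time': 23.25, 'joint_positions': [-0.35, 0.685, 0.686, 1.637, -0.492, 0.995, 0.594], 'eef_pos': [616.383, -60.616, 193.642], 'eef_rot': [3.139, 0.006, 1.668], 'ft_force': [-0.639, -0.625, 0.419], 'ft_torque': [-0.098, 0.112, 0.014], 'width': 0.617, 'grasp_force': 0.0}
block in vise frame [-34.4 -47.6] [46.3 60.8] 0.1 3000 [-57.5 -78. ] [-11.2 -17.2]
block in vise frame [ 35.4 -47.7] [45.6 60.7] 0.1 2980 [ 12.6 -78. ] [ 58.3 -17.3]Traceback (most recent call last):
  File "<stdin>", line 9, in <module>
    return _quantile_unchecked(
        a, q, axis, out, overwrite_input, method, keepdims, weights)
    return _ureduce(a,
                    func=_quantile_ureduce_func,
    ...<5 lines>...
                    overwrite_input=overwrite_input,
                    method=method)
    r = func(a, **kwargs)
    result = _quantile(arr,
                       quantiles=q,
    ...<2 lines>...
                       out=out,
                       weights=wgt)
    slices_having_nans = np.isnan(arr[-1, ...])
                                  ~~~^^^^^^^^^
IndexError: index -1 is out of bounds for axis 0 with size 0
```

View pics/w5.png

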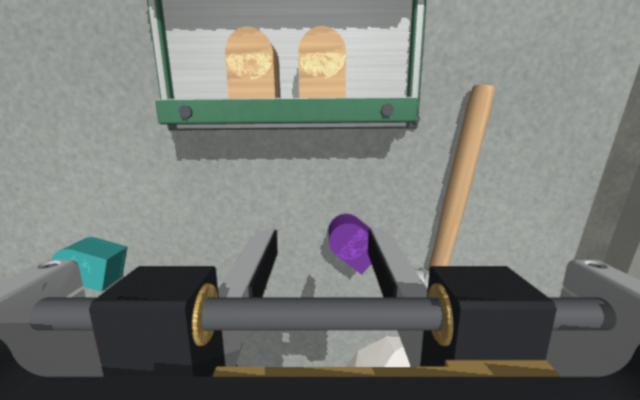

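Run:
```python
from h import *
plan((*V(0,40),135,np.pi/2+VA),v=4.8)
```

```text
-> (np.float64(558.2494371465507), np.float64(153.3735177653282), 135, np.float64(1.6772614111665507)) 5 rows
{"slide":[4.29, -0.73, 1.15],"yaw":-0.011},{"slide":[4.29, -0.72, 1.15],"yaw":-0.011},{"slide":[4.29, -0.72, 1.15],"yaw":-0.011},{"slide":[4.29, -0.72, 1.15],"yaw":-0.011},{"slide":[4.29, -0.71, 1.15],"yaw":-0.011}
```

Call:
send_rows:
  series:
    - {"slide":[4.3,-0.7,1.2],"yaw":0}
    - {"slide":[4.3,-0.7,1.2],"yaw":0}
    - {"slide":[4.3,-0.7,1.2],"yaw":0}
    - {"slide":[4.3,-0.7,1.2],"yaw":0}
    - {"slide":[4.3,-0.7,1.2],"yaw":0}
    - {"slide":[0,0,0],"yaw":0}
    - {"slide":[0,0,0],"yaw":0}

```text
time: 24.0
eef_pos: [557.4, 160.4, 131.0]
eef_rot: [-3.14, 0.0, 1.682]
ft_force: [0.3, -1.5, 0.8]
width: 0.615
grasp_force: 0.0
```

Run:
```python
from h import *
print(st())
p=shot('wrist','w6.png'); C=cloud(p); np.save('w6.npy',C); np.save('w6w.npy',p['w'])
m=(C[...,2]>79)&(C[...,2]<90)&(C[...,1]>100)&(C[...,1]<300); r=cv2.minAreaRect(C[m][:,:2].astype(np.float32)); print('box',np.round(r[0],1),np.round(r[1],1),r[2])
D=np.array(r[0]); d=np.hypot(C[...,0]-D[0],C[...,1]-D[1])
m=(d<26)&(C[...,2]>40)&(C[...,2]<78); print(np.percentile(C[m][:,2],[1,10,50,90,99]).round(1),m.sum())
t=C[m]; top=t[:,2]>np.percentile(t[:,2],99)-2.5; h=cv2.convexHull(t[top][:,:2].astype(np.float32))[:,0]; print(top.sum(),t[top][:,:2].mean(0),np.round(h-t[top][:,:2].mean(0),1).tolist())
m2=m&(C[...,2]>55)
# support function: width by direction
q=C[m2][:,:2]; 
for a in range(0,180,10):
    e=np.array([np.cos(np.radians(a)),np.sin(np.radians(a))]); x=t[top][:,:2]@e; y=q@e; print(a,round(np.ptp(x),1),round(np.ptp(y),1),end=' | ')
u,v=pix(p,[*D,70]); print(u,v); u,v=int(u),int(v)
im=p['image'][max(0,v-60):v+60,u-60:u+60]; cv2.imwrite('pics/hex.png',cv2.resize(im,None,fx=5,fy=5,interpolation=cv2.INTER_CUBIC)); print(max(0,v-60),u-60)
```

```text
{'time': 24.0, 'joint_positions': [-0.729, 0.713, 0.658, 1.802, -0.573, 0.828, 0.324], 'eef_pos': [557.402, 160.387, 130.973], 'eef_rot': [-3.14, 0.0, 1.682], 'ft_force': [0.335, -1.535, 0.766], 'ft_torque': [-0.106, 0.066, -0.031], 'width': 0.615, 'grasp_force': 0.0}
box [551.7 213.6] [86.4 78.3] 6.058793544769287
[44.2 49.5 63.8 69.8 70.7] 1413
403 [551.73295498 213.7841366 ] [[9.3, -0.9], [7.6, 6.1], [3.3, 8.7], [0.1, 9.1], [-0.7, 9.0], [-3.7, 7.9], [-8.1, 5.1], [-8.8, 3.4], [-8.8, -4.5], [-8.6, -6.0], [-1.0, -9.2], [1.5, -9.7], [8.2, -5.0], [8.8, -3.3]]
0 18.1 30.8 | 10 18.5 30.7 | 20 19.4 32.8 | 30 20.1 33.8 | 40 20.2 33.8 | 50 19.7 32.8 | 60 18.7 30.7 | 70 18.3 31.1 | 80 18.4 32.8 | 90 18.8 33.5 | 100 18.8 33.4 | 110 18.3 32.6 | 120 17.9 30.7 | 130 18.2 31.2 | 140 19.0 33.0 | 150 19.2 33.9 | 160 18.8 33.9 | 170 18.5 32.8 | 323.51521615668446 148.92409678826846
88 263
```

View pics/hex.png

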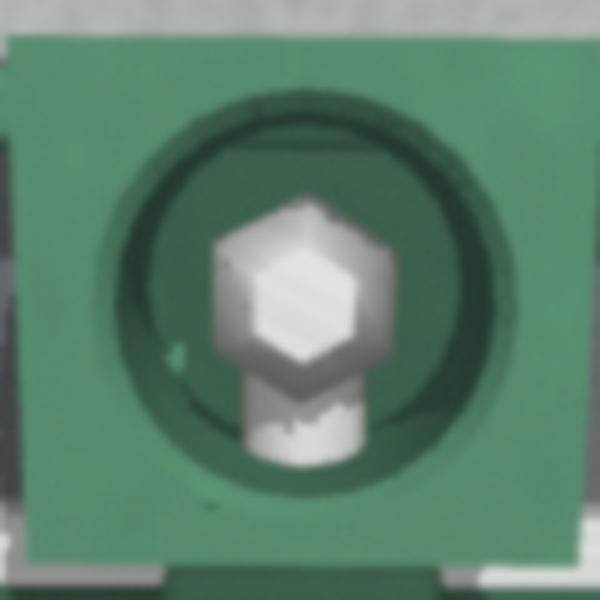

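Run:
```python
from h import *
C=np.load('w6.npy'); D=[551.7,213.7]
d=np.hypot(C[...,0]-D[0],C[...,1]-D[1])
q=C[(d<20)&(C[...,2]>56)&(C[...,2]<68)][:,:2]; a=np.radians(np.arange(-25,35,.5))
w=[sum(np.percentile(q@[np.cos(b+k*np.pi/3),np.sin(b+k*np.pi/3)],99.5)-np.percentile(q@[np.cos(b+k*np.pi/3),np.sin(b+k*np.pi/3)],.5) for k in range(3)) for b in a]
print('phi',np.degrees(a[np.argmin(w)]),min(w)/3,max(w)/3)
b=a[np.argmin(w)]
n=[np.array([np.cos(b+k*np.pi/3),np.sin(b+k*np.pi/3)]) for k in range(3)]
mid=[(np.percentile(q@e,99.5)+np.percentile(q@e,.5))/2 for e in n]; print('centre',np.linalg.lstsq(np.array(n),np.array(mid),rcond=None)[0])
plan((540,100,270,1.8),(458.4,-399,250,2.531),v=4.8)
```

```text
phi 4.5 29.627649688639234 32.08604381396589
centre [551.89574202 213.69233515]
-> (540, 100, 270, 1.8) 4 rows
{"slide":[-1.4, -0.61, -3.46],"yaw":-0.289},{"slide":[-1.39, -0.66, -3.46],"yaw":-0.289},{"slide":[-1.36, -0.7, -3.46],"yaw":-0.289},{"slide":[-1.34, -0.74, -3.46],"yaw":-0.289}
-> (458.4, -399, 250, 2.531) 11 rows
{"slide":[-4.25, -1.75, 0.18],"yaw":-0.634},{"slide":[-4.12, -2.04, 0.18],"yaw":-0.634},{"slide":[-3.98, -2.3, 0.19],"yaw":-0.634},{"slide":[-3.82, -2.56, 0.18],"yaw":-0.634},{"slide":[-3.64, -2.8, 0.18],"yaw":-0.634},{"slide":[-3.44, -3.05, 0.18],"yaw":-0.634},{"slide":[-3.24, -3.26, 0.18],"yaw":-0.634},{"slide":[-3.01, -3.47, 0.19],"yaw":-0.634},{"slide":[-2.78, -3.67, 0.18],"yaw":-0.634},{"slide":[-2.52, -3.84, 0.18],"yaw":-0.634},{"slide":[-2.27, -4.0, 0.18],"yaw":-0.634}
```

Call:
send_rows:
  series:
    - {"slide":[-1.4,-0.7,-3.5],"yaw":-0.3}
    - {"slide":[-1.4,-0.7,-3.5],"yaw":-0.3}
    - {"slide":[-1.4,-0.7,-3.5],"yaw":-0.3}
    - {"slide":[-1.4,-0.7,-3.5],"yaw":-0.3}
    - {"slide":[-4.2,-1.8,0.2],"yaw":-0.64}
    - {"slide":[-4.1,-2,0.2],"yaw":-0.64}
    - {"slide":[-4,-2.3,0.2],"yaw":-0.64}
    - {"slide":[-3.8,-2.6,0.2],"yaw":-0.64}
    - {"slide":[-3.6,-2.8,0.2],"yaw":-0.64}
    - {"slide":[-3.4,-3,0.2],"yaw":-0.64}

```text
time: 25.05
eef_pos: [494.6, -175.9, 260.4]
eef_rot: [3.141, 0.001, 2.205]
ft_force: [0.8, -0.3, 0.6]
width: 0.621
grasp_force: 0.0
```

Call:
send_rows:
  series:
    - {"slide":[-3.2,-3.3,0.2],"yaw":-0.64}
    - {"slide":[-3,-3.5,0.2],"yaw":-0.64}
    - {"slide":[-2.8,-3.7,0.2],"yaw":-0.64}
    - {"slide":[-2.5,-3.8,0.2],"yaw":-0.64}
    - {"slide":[-2.2,-4,0.2],"yaw":-0.6}
    - {"slide":[0,0,0],"yaw":0}
    - {"slide":[0,0,0],"yaw":0}
    - {"slide":[0,0,0],"yaw":0}

```text
time: 25.85
eef_pos: [459.2, -398.3, 249.8]
eef_rot: [3.141, -0.0, 2.536]
ft_force: [-0.5, 0.0, 0.4]
width: 0.617
grasp_force: 0.0
```

Run:
```python
from h import *
print(st())
p=shot('wrist'); C=cloud(p)
rects(C,(128,145),(420,520,-450,-350),'hub',20)
rects(C,(140,165),(340,520,-450,-300),'grip',20)
rects(C,(100,112),(340,520,-450,-300),'arm',20)
rects(C,(90,99),(340,520,-450,-300),'arm',20)
rects(C,(22,30),(340,600,-500,-250),'stand',100)
plan((458.4,-399,165,np.radians(145)),(458.4,-399,99,np.radians(145)),v=4.8)
```

```text
{'time': 25.85, 'joint_positions': [0.351, 0.569, 0.523, 1.595, -0.314, 1.063, 1.925], 'eef_pos': [459.179, -398.25, 249.847], 'eef_rot': [3.141, -0.0, 2.536], 'ft_force': [-0.472, 0.015, 0.417], 'ft_torque': [-0.015, -0.042, 0.009], 'width': 0.617, 'grasp_force': 0.0}
hub 857 [ 457.3 -398.8] [29.7 29.2] 55.6 z 135.4 c [321. 198.]
grip 653 [ 388.3 -350.9] [24.4 25. ] 55.0 z 150.3 c [321. 110.]
arm 52 [ 445.8 -390.7] [27.8  0.6] 55.4 z 105.3 c [322. 180.]
arm 1244 [ 419.5 -373.5] [28.4 64.8] 56.8 z 92.4 c [322. 151.]
stand 3902 [ 458.2 -399.3] [110.1 110.1] 86.1 z 24.6 c [321. 181.]
-> (458.4, -399, 165, np.float64(2.530727415391778)) 2 rows
{"slide":[0.02, -0.1, 4.24],"yaw":0.034},{"slide":[0.01, -0.09, 4.25],"yaw":0.034}
-> (458.4, -399, 99, np.float64(2.530727415391778)) 2 rows
{"slide":[-0.0, -0.0, 3.3],"yaw":-0},{"slide":[-0.0, -0.0, 3.3],"yaw":-0}
```

Call:
send_rows:
  series:
    - {"slide":[0.1,-0.1,4],"yaw":0}
    - {"slide":[0,0,4],"yaw":0}
    - {"slide":[0,0,4],"yaw":0}
    - {"slide":[0,0,2.4],"yaw":0}
    - {"slide":[0,0,0.6],"yaw":0}
    - {"slide":[0,0,0],"yaw":0}
    - {"slide":[0,0,0],"yaw":0}

```text
time: 26.6
eef_pos: [459.1, -399.4, 101.4]
eef_rot: [-3.141, 0.003, 2.538]
ft_force: [-0.0, 0.4, 0.3]
width: 0.618
grasp_force: 0.0
```

Call:
send_rows:
  series:
    - {"slide":[0,0,0],"yaw":0}
    - {"slide":[0,0,0],"yaw":0}
    - {"slide":[0,0,0],"yaw":0}
    - {"slide":[0,0,0],"yaw":0}
    - {"slide":[0,0,0],"yaw":0}
  hand: 2
  force: 40

```text
time: 27.1
eef_pos: [458.3, -399.1, 100.3]
eef_rot: [3.141, 0.001, 2.537]
ft_force: [0.9, 1.5, 3.5]
width: 0.318
grasp_force: 40.0
```

Run:
```python
from h import *
print(st())
```

```text
{'time': 27.1, 'joint_positions': [0.41, 0.736, 0.43, 1.745, -0.423, 0.752, 2.021], 'eef_pos': [458.259, -399.091, 100.282], 'eef_rot': [3.141, 0.001, 2.537], 'ft_force': [0.88, 1.521, 3.46], 'ft_torque': [0.068, -0.021, 0.005], 'width': 0.318, 'grasp_force': 39.997}
```

Call:
send_rows:
  series:
    - {"slide":[0,0,-1],"yaw":0}
    - {"slide":[0,0,-2],"yaw":0}
    - {"slide":[0,0,-3],"yaw":0}
    - {"slide":[0,0,-4],"yaw":0}
    - {"slide":[0,0,-4],"yaw":0}
    - {"slide":[0,0,0],"yaw":0}

```text
time: 27.7
eef_pos: [459.7, -401.9, 244.9]
eef_rot: [-3.14, 0.009, 2.537]
ft_force: [1.5, -1.8, -7.0]
width: 0.314
grasp_force: 40.0
```

Run:
```python
from h import *
print(st())
plan((500,-100,245,2.173),(551.9,213.7,235,2.173),v=4.2)
```

```text
{'time': 27.7, 'joint_positions': [0.352, 0.573, 0.525, 1.604, -0.321, 1.041, 1.934], 'eef_pos': [459.72, -401.851, 244.882], 'eef_rot': [-3.14, 0.009, 2.537], 'ft_force': [1.548, -1.847, -7.037], 'ft_torque': [-0.318, -0.226, 0.051], 'width': 0.314, 'grasp_force': 39.996}
-> (500, -100, 245, 2.173) 8 rows
{"slide":[1.73, 3.39, -0.0],"yaw":0.434},{"slide":[1.89, 3.31, -0.0],"yaw":0.434},{"slide":[2.03, 3.22, -0.0],"yaw":0.434},{"slide":[2.17, 3.12, -0.01],"yaw":0.434},{"slide":[2.32, 3.02, 0.0],"yaw":0.434},{"slide":[2.45, 2.91, 0.0],"yaw":0.434},{"slide":[2.58, 2.8, -0.0],"yaw":0.434},{"slide":[2.71, 2.68, -0.0],"yaw":0.434}
-> (551.9, 213.7, 235, 2.173) 8 rows
{"slide":[2.86, 2.76, 0.12],"yaw":0},{"slide":[2.87, 2.75, 0.13],"yaw":0},{"slide":[2.86, 2.76, 0.12],"yaw":0},{"slide":[2.86, 2.75, 0.13],"yaw":0},{"slide":[2.87, 2.76, 0.12],"yaw":0},{"slide":[2.86, 2.75, 0.13],"yaw":0},{"slide":[2.87, 2.76, 0.12],"yaw":0},{"slide":[2.86, 2.75, 0.13],"yaw":0}
```

Call:
send_rows:
  series:
    - {"slide":[1.7,3.4,0],"yaw":0.43}
    - {"slide":[1.9,3.3,0],"yaw":0.43}
    - {"slide":[2,3.2,0],"yaw":0.43}
    - {"slide":[2.2,3.1,0],"yaw":0.43}
    - {"slide":[2.3,3,0],"yaw":0.43}
    - {"slide":[2.4,2.9,0],"yaw":0.43}
    - {"slide":[2.6,2.8,0],"yaw":0.43}
    - {"slide":[2.7,2.7,0],"yaw":0.43}
    - {"slide":[2.9,2.8,0],"yaw":0}
    - {"slide":[2.9,2.8,0],"yaw":0}

```text
time: 28.7
eef_pos: [509.3, -16.6, 238.0]
eef_rot: [-3.138, -0.002, 2.176]
ft_force: [0.7, -0.2, -7.7]
width: 0.316
grasp_force: 40.0
```

Call:
send_rows:
  series:
    - {"slide":[2.9,2.8,0],"yaw":0}
    - {"slide":[2.9,2.8,0],"yaw":0}
    - {"slide":[2.9,2.7,0],"yaw":0}
    - {"slide":[2.8,2.7,0],"yaw":0}
    - {"slide":[2.8,2.7,0],"yaw":0}
    - {"slide":[2.8,2.7,0],"yaw":0}
    - {"slide":[0,0,0],"yaw":0}
    - {"slide":[0,0,0],"yaw":0}
    - {"slide":[0,0,0],"yaw":0}

```text
time: 29.6
eef_pos: [547.3, 213.9, 238.4]
eef_rot: [-3.138, 0.0, 2.175]
ft_force: [-0.2, 0.2, -7.1]
width: 0.321
grasp_force: 40.0
```

Run:
```python
from h import *
print(st())
p=shot('wrist','w7.png'); C=cloud(p)
T=tool(); z=T[2,3]
L=(C-T[:3,3])@T[:3,:3]  # tool frame
m=(abs(L[...,0])<20)&(abs(L[...,1])<20)&(L[...,2]>-45)&(L[...,2]<-28); print('hub',m.sum()); r=cv2.minAreaRect(L[m][:,:2].astype(np.float32)); print(r, np.median(L[m][:,2]))
m=(abs(L[...,0]-85)<25)&(abs(L[...,1])<25)&(L[...,2]>-60)&(L[...,2]<-42); print('grip',m.sum()); 
if m.sum()>20: r=cv2.minAreaRect(L[m][:,:2].astype(np.float32)); print(r,np.median(L[m][:,2]))
rects(C,(79,90),(480,630,150,280),'box',300)
plan((551.9,213.7,185,np.radians(124.5)),v=4.2)
```

```text
{'time': 29.6, 'joint_positions': [-0.81, 0.574, 0.631, 1.665, -0.38, 1.032, 0.548], 'eef_pos': [547.297, 213.887, 238.356], 'eef_rot': [-3.138, 0.0, 2.175], 'ft_force': [-0.216, 0.194, -7.11], 'ft_torque': [-0.182, -0.013, -0.03], 'width': 0.321, 'grasp_force': 39.998}
hub 3563
((0.5308971405029297, -0.03760337829589844), (30.625139236450195, 39.949405670166016), 0.1066552996635437) -34.532603881977124
grip 3100
((85.20112609863281, -1.1146221160888672), (25.54056167602539, 24.9981746673584), 64.10118865966797) -49.34247560367032
box 583 [519.6 200.3] [18.8 57.1] 6.1 z 83.4 c [293. 191.]
box 835 [571.6 229.7] [43.6 51. ] 6.1 z 83.4 c [358. 188.]
-> (551.9, 213.7, 185, np.float64(2.17293491873294)) 2 rows
{"slide":[-0.12, 0.17, 2.69],"yaw":0.007},{"slide":[-0.12, 0.18, 2.69],"yaw":0.007}
```

View pics/w7.png

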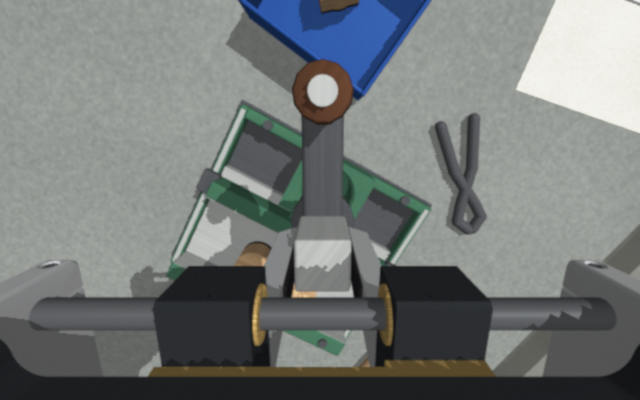

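Call:
send_rows:
  series:
    - {"slide":[-0.3,0.4,1.5],"yaw":0.1}
    - {"slide":[0,0,2],"yaw":0}
    - {"slide":[0,0,2],"yaw":0}
    - {"slide":[0,0,0.8],"yaw":0}
    - {"slide":[0,0,0],"yaw":0}
    - {"slide":[0,0,0],"yaw":0}
    - {"slide":[0,0,0],"yaw":0}

```text
time: 30.35
eef_pos: [554.4, 215.3, 177.8]
eef_rot: [3.14, 0.001, 2.166]
ft_force: [1.0, -0.0, -7.1]
width: 0.316
grasp_force: 40.0
```

Run:
```python
from h import *
print(st())
plan((552.2,213.3,163,np.radians(124)),v=4.2)
```

```text
{'time': 30.35, 'joint_positions': [-0.778, 0.646, 0.59, 1.721, -0.439, 0.908, 0.589], 'eef_pos': [554.376, 215.264, 177.793], 'eef_rot': [3.14, 0.001, 2.166], 'ft_force': [1.006, -0.038, -7.065], 'ft_torque': [-0.114, -0.015, -0.025], 'width': 0.316, 'grasp_force': 39.998}
-> (552.2, 213.3, 163, np.float64(2.1642082724729685)) 1 rows
{"slide":[-0.04, -0.29, 1.48],"yaw":0.015}
```

Call:
send_rows:
  series:
    - {"slide":[0,-0.3,0.7],"yaw":0}
    - {"slide":[0,0,0.5],"yaw":0}
    - {"slide":[0,0,0],"yaw":0}
    - {"slide":[0,0,0],"yaw":0}
    - {"slide":[0,0,0],"yaw":0}

```text
time: 30.85
eef_pos: [551.2, 213.7, 165.0]
eef_rot: [3.141, 0.0, 2.166]
ft_force: [0.3, -0.3, -7.6]
width: 0.316
grasp_force: 40.0
```

Call:
send_rows:
  series:
    - {"slide":[-0.05,0.05,0.3],"yaw":0}
    - {"slide":[0,0,0.3],"yaw":0}
    - {"slide":[0,0,0.3],"yaw":0}
    - {"slide":[0,0,0.3],"yaw":0}
    - {"slide":[0,0,0],"yaw":0}

```text
time: 31.35
eef_pos: [551.2, 213.4, 152.2]
eef_rot: [-3.141, -0.0, 2.166]
ft_force: [-0.3, -0.1, -6.8]
width: 0.312
grasp_force: 40.0
```

Call:
send_rows:
  series:
    - {"slide":[0,0,0.2],"yaw":0}
    - {"slide":[0,0,0.2],"yaw":0}
    - {"slide":[0,0,0.2],"yaw":0}
    - {"slide":[0,0,0],"yaw":0}

```text
time: 31.75
eef_pos: [551.9, 213.9, 146.7]
eef_rot: [3.141, -0.0, 2.166]
ft_force: [0.8, 1.3, -7.1]
width: 0.319
grasp_force: 40.0
```

Call:
send_rows:
  series:
    - {"slide":[0,0,0.3],"yaw":0}
    - {"slide":[0,0,0.3],"yaw":0}
    - {"slide":[0,0,0.3],"yaw":0}
    - {"slide":[0,0,0.3],"yaw":0}
    - {"slide":[0,0,0],"yaw":0}

```text
time: 32.25
eef_pos: [551.7, 213.9, 134.4]
eef_rot: [3.141, -0.0, 2.166]
ft_force: [1.7, 2.6, -8.4]
width: 0.318
grasp_force: 40.0
```

Call:
send_rows:
  series:
    - {"slide":[0,0,0.4],"yaw":0}
    - {"slide":[0,0,0.4],"yaw":0}
    - {"slide":[0,0,0.3],"yaw":0}
    - {"slide":[0,0,0.2],"yaw":0}
    - {"slide":[0,0,0],"yaw":0}

```text
time: 32.75
eef_pos: [551.7, 213.9, 121.5]
eef_rot: [3.141, -0.0, 2.166]
ft_force: [2.0, 2.9, -8.3]
width: 0.319
grasp_force: 40.0
```

Call:
send_rows:
  series:
    - {"slide":[0,0,0.1],"yaw":0}
    - {"slide":[0,0,0.1],"yaw":0}
    - {"slide":[0,0,0.1],"yaw":0}
    - {"slide":[0,0,0],"yaw":0}

```text
time: 33.15
eef_pos: [551.9, 213.8, 119.3]
eef_rot: [3.141, -0.0, 2.166]
ft_force: [1.2, 2.8, -2.0]
width: 0.316
grasp_force: 40.0
```

Call:
send_rows:
  series:
    - {"slide":[0,0,0],"yaw":0}
    - {"slide":[0,0,0],"yaw":0}
    - {"slide":[0,0,0],"yaw":0}
    - {"slide":[0,0,0],"yaw":0}
    - {"slide":[0,0,-2],"yaw":0}
    - {"slide":[0,0,-3],"yaw":0}
    - {"slide":[0,0,-4],"yaw":0}
    - {"slide":[0,0,0],"yaw":0}
  hand: 6

```text
time: 33.95
eef_pos: [555.1, 213.5, 213.7]
eef_rot: [3.133, 0.003, 2.166]
ft_force: [-0.1, -0.3, 0.8]
width: 0.637
grasp_force: 0.0
```

Run:
```python
from h import *
print(st())
p=shot('wrist'); C=cloud(p)
rects(C,(150,160),(480,620,150,330),'hub',50)
rects(C,(162,180),(430,620,150,370),'grip',50)
m=(C[...,2]>57)&(C[...,2]<64); q=C[m][:,:2]-O; c,s=np.cos(VA),np.sin(VA); L=np.c_[q@[c,s],q@[-s,c]]; k=L[(L[:,0]<-50)&(L[:,0]>-115)&(L[:,1]>-10)&(L[:,1]<60)]; print('jaw',np.percentile(k[:,1],[1,50,99]) if len(k) else 0)
k=L[(L[:,0]>80)&(L[:,0]<120)&(L[:,1]>-10)&(L[:,1]<60)]; print('jaw',np.percentile(k[:,1],[1,50,99]) if len(k) else 0)
plan((503,284,198,np.radians(190)),(503,284,122,np.radians(190)),v=4.5)
```

```text
{'time': 33.95, 'joint_positions': [-0.794, 0.603, 0.618, 1.689, -0.41, 0.972, 0.567], 'eef_pos': [555.064, 213.509, 213.74], 'eef_rot': [3.133, 0.003, 2.166], 'ft_force': [-0.124, -0.268, 0.798], 'ft_torque': [-0.087, 0.013, 0.003], 'width': 0.637, 'grasp_force': 0.0}
hub 1269 [550.7 214. ] [29.5 29.9] 33.7 z 154.4 c [318. 211.]
grip 1022 [502.6 284.2] [25.2 24.9] 34.1 z 168.5 c [318. 102.]
jaw [20.77748424 32.75203768 42.93056885]
jaw [20.42516994 31.43521128 42.4558836 ]
-> (503, 284, 198, np.float64(3.3161255787892263)) 11 rows
{"slide":[0.79, -0.02, 0.12],"yaw":-0.998},{"slide":[0.78, 0.06, 0.12],"yaw":-0.998},{"slide":[0.78, 0.15, 0.12],"yaw":-0.998},{"slide":[0.75, 0.22, 0.12],"yaw":-0.998},{"slide":[0.73, 0.3, 0.13],"yaw":-0.998},{"slide":[0.69, 0.38, 0.12],"yaw":-0.998},{"slide":[0.65, 0.44, 0.12],"yaw":-0.998},{"slide":[0.6, 0.52, 0.12],"yaw":-0.998},{"slide":[0.54, 0.57, 0.12],"yaw":-0.998},{"slide":[0.49, 0.62, 0.12],"yaw":-0.998},{"slide":[0.41, 0.67, 0.12],"yaw":-0.998}
-> (503, 284, 122, np.float64(3.3161255787892263)) 2 rows
{"slide":[-0.0, 0.0, 3.8],"yaw":-0.002},{"slide":[-0.0, 0.0, 3.8],"yaw":-0.002}
```

Call:
send_rows:
  series:
    - {"slide":[0.8,0,0.1],"yaw":-1}
    - {"slide":[0.8,0.1,0.1],"yaw":-1}
    - {"slide":[0.8,0.1,0.1],"yaw":-1}
    - {"slide":[0.8,0.2,0.1],"yaw":-1}
    - {"slide":[0.8,0.3,0.1],"yaw":-1}
    - {"slide":[0.8,0.4,0.1],"yaw":-1}
    - {"slide":[0.7,0.5,0.1],"yaw":-1}
    - {"slide":[0.6,0.5,0.1],"yaw":-1}
    - {"slide":[0.6,0.6,0.1],"yaw":-1}
    - {"slide":[0.5,0.6,0.1],"yaw":-1}

```text
time: 35.0
eef_pos: [501.3, 279.7, 197.4]
eef_rot: [-3.141, -0.002, -3.065]
ft_force: [0.1, 0.4, 0.4]
width: 0.643
grasp_force: 0.0
```

Call:
send_rows:
  series:
    - {"slide":[0,0,0],"yaw":0}
    - {"slide":[0,0,0],"yaw":0}

```text
time: 35.2
eef_pos: [502.2, 279.2, 198.1]
eef_rot: [-3.141, -0.001, -3.072]
ft_force: [-0.0, -0.4, 0.6]
width: 0.64
grasp_force: 0.0
```

Run:
```python
from h import *
print(st())
plan((502.6,284.2,122,None),v=4.5)
```

```text
{'time': 35.2, 'joint_positions': [-0.762, 0.546, 0.318, 1.747, -0.212, 0.884, 1.288], 'eef_pos': [502.153, 279.249, 198.051], 'eef_rot': [-3.141, -0.001, -3.072], 'ft_force': [-0.014, -0.436, 0.574], 'ft_torque': [0.035, -0.007, -0.046], 'width': 0.64, 'grasp_force': 0.0}
-> (502.6, 284.2, 122, None) 2 rows
{"slide":[-0.04, 0.25, 3.8],"yaw":-0},{"slide":[-0.04, 0.24, 3.81],"yaw":-0}
```

Call:
send_rows:
  series:
    - {"slide":[0,0.5,2.5],"yaw":0}
    - {"slide":[0,0,3],"yaw":0}
    - {"slide":[0,0,1.6],"yaw":0}
    - {"slide":[0,0,0.4],"yaw":0}
    - {"slide":[0,0,0],"yaw":0}

```text
time: 35.7
eef_pos: [502.2, 284.1, 123.4]
eef_rot: [-3.141, -0.001, -3.071]
ft_force: [-0.3, 0.0, -0.5]
width: 0.637
grasp_force: 0.0
```

Call:
send_rows:
  series:
    - {"slide":[0,0,0],"yaw":0}
    - {"slide":[0,0,0],"yaw":0}
    - {"slide":[0,0,0],"yaw":0}
    - {"slide":[0,0,0],"yaw":0}
    - {"slide":[0,0,0],"yaw":0}
  hand: 1.5
  force: 35

```text
time: 36.2
eef_pos: [502.3, 284.8, 124.2]
eef_rot: [3.141, 0.001, -3.07]
ft_force: [-0.5, 0.4, 1.7]
width: 0.272
grasp_force: 35.0
```

```bash
cat >> h.py <<'E'
AX=np.array([551.2,214.0])
def crank(step,n,R=85,ax=AX):
    T=tool(); p=T[:2,3]; th=np.arctan2(*(p-ax)[::-1]); yaw=np.arctan2(T[1,0],T[0,0]); print('theta',np.degrees(th).round(1),'r',np.hypot(*(p-ax)).round(1))
    Rm=np.array([[np.cos(yaw),np.sin(yaw)],[np.sin(yaw),-np.cos(yaw)]]); out=[]
    for i in range(n):
        t=th-np.radians(step)*(i+1); s=np.round(Rm.T@(ax+R*np.array([np.cos(t),np.sin(t)])-p)/10,2); p=p+Rm@s*10
        out.append('{"slide":%s,"yaw":0}'%[*s.tolist(),0])
    print(','.join(out))
E
python3 - <<'E'
from h import *
print(st()); crank(10,10)
E
```

```text
{'time': 36.2, 'joint_positions': [-0.743, 0.643, 0.28, 1.811, -0.253, 0.722, 1.318], 'eef_pos': [502.34, 284.808, 124.195], 'eef_rot': [3.141, 0.001, -3.07], 'ft_force': [-0.511, 0.433, 1.74], 'ft_torque': [-0.05, 0.019, 0.021], 'width': 0.272, 'grasp_force': 34.983}
theta 124.6 r 86.0
{"slide":[-1.39, 0.55, 0],"yaw":0},{"slide":[-1.43, 0.39, 0],"yaw":0},{"slide":[-1.47, 0.15, 0],"yaw":0},{"slide":[-1.48, -0.12, 0],"yaw":0},{"slide":[-1.43, -0.37, 0],"yaw":0},{"slide":[-1.35, -0.62, 0],"yaw":0},{"slide":[-1.22, -0.84, 0],"yaw":0},{"slide":[-1.06, -1.03, 0],"yaw":0},{"slide":[-0.86, -1.21, 0],"yaw":0},{"slide":[-0.64, -1.34, 0],"yaw":0}
```

Call:
send_rows:
  series:
    - {"slide":[-1.4,0.55,0],"yaw":0}
    - {"slide":[-1.45,0.4,0],"yaw":0}
    - {"slide":[-1.45,0.15,0],"yaw":0}
    - {"slide":[-1.5,-0.1,0],"yaw":0}

```text
time: 36.6
eef_pos: [557.2, 300.1, 124.3]
eef_rot: [3.141, -0.005, -3.068]
ft_force: [-4.2, -0.3, 6.4]
width: 0.271
grasp_force: 35.0
```

Run:
```python
from h import *
print(st()); crank(10,10)
```

```text
{'time': 36.6, 'joint_positions': [-0.703, 0.714, 0.279, 1.647, -0.252, 0.82, 1.33], 'eef_pos': [557.197, 300.052, 124.262], 'eef_rot': [3.141, -0.005, -3.068], 'ft_force': [-4.154, -0.342, 6.42], 'ft_torque': [-0.401, 1.35, -0.02], 'width': 0.271, 'grasp_force': 34.99}
theta 86.0 r 86.3
{"slide":[-1.42, -0.46, 0],"yaw":0},{"slide":[-1.37, -0.59, 0],"yaw":0},{"slide":[-1.24, -0.81, 0],"yaw":0},{"slide":[-1.08, -1.01, 0],"yaw":0},{"slide":[-0.88, -1.19, 0],"yaw":0},{"slide":[-0.67, -1.32, 0],"yaw":0},{"slide":[-0.43, -1.42, 0],"yaw":0},{"slide":[-0.18, -1.47, 0],"yaw":0},{"slide":[0.09, -1.48, 0],"yaw":0},{"slide":[0.34, -1.44, 0],"yaw":0}
```

Call:
send_rows:
  series:
    - {"slide":[-1.4,-0.4,0],"yaw":0}
    - {"slide":[-1.35,-0.6,0],"yaw":0}
    - {"slide":[-1.25,-0.8,0],"yaw":0}
    - {"slide":[-1.1,-1,0],"yaw":0}
    - {"slide":[-0.9,-1.2,0],"yaw":0}
    - {"slide":[-0.65,-1.3,0],"yaw":0}
    - {"slide":[-0.45,-1.4,0],"yaw":0}
    - {"slide":[-0.2,-1.45,0],"yaw":0}
    - {"slide":[0.1,-1.5,0],"yaw":0}
    - {"slide":[0.35,-1.45,0],"yaw":0}

```text
time: 37.6
eef_pos: [634.6, 196.3, 124.4]
eef_rot: [3.137, -0.001, -3.068]
ft_force: [-1.6, 4.9, 3.5]
width: 0.274
grasp_force: 35.0
```

Run:
```python
from h import *
print(st()); crank(10,20)
```

```text
{'time': 37.6, 'joint_positions': [-0.49, 0.751, 0.264, 1.556, -0.243, 0.867, 1.508], 'eef_pos': [634.648, 196.295, 124.407], 'eef_rot': [3.137, -0.001, -3.068], 'ft_force': [-1.582, 4.913, 3.486], 'ft_torque': [1.474, 0.946, -0.016], 'width': 0.274, 'grasp_force': 35.001}
theta -12.0 r 85.3
{"slide":[0.56, -1.37, 0],"yaw":0},{"slide":[0.77, -1.27, 0],"yaw":0},{"slide":[0.98, -1.12, 0],"yaw":0},{"slide":[1.15, -0.92, 0],"yaw":0},{"slide":[1.3, -0.72, 0],"yaw":0},{"slide":[1.4, -0.48, 0],"yaw":0},{"slide":[1.47, -0.22, 0],"yaw":0},{"slide":[1.48, 0.03, 0],"yaw":0},{"slide":[1.45, 0.28, 0],"yaw":0},{"slide":[1.38, 0.54, 0],"yaw":0},{"slide":[1.27, 0.77, 0],"yaw":0},{"slide":[1.12, 0.97, 0],"yaw":0},{"slide":[0.92, 1.16, 0],"yaw":0},{"slide":[0.72, 1.29, 0],"yaw":0},{"slide":[0.48, 1.41, 0],"yaw":0},{"slide":[0.22, 1.46, 0],"yaw":0},{"slide":[-0.03, 1.48, 0],"yaw":0},{"slide":[-0.28, 1.46, 0],"yaw":0},{"slide":[-0.54, 1.38, 0],"yaw":0},{"slide":[-0.77, 1.26, 0],"yaw":0}
```

Going well: force about 5 N, radius 85 mm held.

Call:
send_rows:
  series:
    - {"slide":[0.55,-1.35,0],"yaw":0}
    - {"slide":[0.75,-1.25,0],"yaw":0}
    - {"slide":[1,-1.1,0],"yaw":0}
    - {"slide":[1.15,-0.95,0],"yaw":0}
    - {"slide":[1.3,-0.7,0],"yaw":0}
    - {"slide":[1.4,-0.5,0],"yaw":0}
    - {"slide":[1.45,-0.2,0],"yaw":0}
    - {"slide":[1.5,0,0],"yaw":0}
    - {"slide":[1.45,0.3,0],"yaw":0}
    - {"slide":[1.4,0.55,0],"yaw":0}

```text
time: 38.6
eef_pos: [522.9, 133.5, 124.6]
eef_rot: [3.141, 0.007, -3.07]
ft_force: [5.6, 2.2, -3.9]
width: 0.271
grasp_force: 35.0
```

Call:
send_rows:
  series:
    - {"slide":[1.25,0.75,0],"yaw":0}
    - {"slide":[1.1,0.95,0],"yaw":0}
    - {"slide":[0.9,1.15,0],"yaw":0}
    - {"slide":[0.7,1.3,0],"yaw":0}
    - {"slide":[0.5,1.4,0],"yaw":0}
    - {"slide":[0.2,1.45,0],"yaw":0}
    - {"slide":[0,1.5,0],"yaw":0}
    - {"slide":[-0.3,1.45,0],"yaw":0}
    - {"slide":[-0.55,1.4,0],"yaw":0}
    - {"slide":[-0.75,1.25,0],"yaw":0}

```text
time: 39.6
eef_pos: [476.0, 256.4, 124.2]
eef_rot: [-3.14, -0.008, -3.068]
ft_force: [-5.9, -2.2, 11.8]
width: 0.273
grasp_force: 35.0
```

Run:
```python
from h import *
print(st()); crank(10,20)
```

```text
{'time': 39.6, 'joint_positions': [-0.728, 0.603, 0.279, 1.903, -0.255, 0.679, 1.349], 'eef_pos': [476.02, 256.358, 124.208], 'eef_rot': [-3.14, -0.008, -3.068], 'ft_force': [-5.939, -2.154, 11.765], 'ft_torque': [-0.882, 1.062, -0.019], 'width': 0.273, 'grasp_force': 35.013}
theta 150.6 r 86.3
{"slide":[-1.03, 1.09, 0],"yaw":0},{"slide":[-1.11, 0.98, 0],"yaw":0},{"slide":[-1.27, 0.77, 0],"yaw":0},{"slide":[-1.38, 0.54, 0],"yaw":0},{"slide":[-1.45, 0.29, 0],"yaw":0},{"slide":[-1.48, 0.04, 0],"yaw":0},{"slide":[-1.47, -0.22, 0],"yaw":0},{"slide":[-1.4, -0.48, 0],"yaw":0},{"slide":[-1.3, -0.7, 0],"yaw":0},{"slide":[-1.16, -0.93, 0],"yaw":0},{"slide":[-0.98, -1.11, 0],"yaw":0},{"slide":[-0.77, -1.26, 0],"yaw":0},{"slide":[-0.54, -1.38, 0],"yaw":0},{"slide":[-0.29, -1.46, 0],"yaw":0},{"slide":[-0.04, -1.48, 0],"yaw":0},{"slide":[0.22, -1.46, 0],"yaw":0},{"slide":[0.47, -1.41, 0],"yaw":0},{"slide":[0.71, -1.3, 0],"yaw":0},{"slide":[0.93, -1.16, 0],"yaw":0},{"slide":[1.11, -0.98, 0],"yaw":0}
```

Call:
send_rows:
  series:
    - {"slide":[-1.05,1.1,0],"yaw":0}
    - {"slide":[-1.1,1,0],"yaw":0}
    - {"slide":[-1.25,0.75,0],"yaw":0}
    - {"slide":[-1.4,0.55,0],"yaw":0}
    - {"slide":[-1.45,0.3,0],"yaw":0}
    - {"slide":[-1.5,0.05,0],"yaw":0}
    - {"slide":[-1.45,-0.2,0],"yaw":0}
    - {"slide":[-1.4,-0.5,0],"yaw":0}
    - {"slide":[-1.3,-0.7,0],"yaw":0}
    - {"slide":[-1.15,-0.95,0],"yaw":0}

```text
time: 40.6
eef_pos: [605.5, 281.2, 123.9]
eef_rot: [3.141, -0.009, -3.068]
ft_force: [-5.9, 0.1, 9.6]
width: 0.27
grasp_force: 35.0
```

Call:
send_rows:
  series:
    - {"slide":[-1,-1.1,0],"yaw":0}
    - {"slide":[-0.75,-1.25,0],"yaw":0}
    - {"slide":[-0.55,-1.4,0],"yaw":0}
    - {"slide":[-0.3,-1.45,0],"yaw":0}
    - {"slide":[-0.05,-1.5,0],"yaw":0}
    - {"slide":[0.2,-1.45,0],"yaw":0}
    - {"slide":[0.45,-1.4,0],"yaw":0}
    - {"slide":[0.7,-1.3,0],"yaw":0}
    - {"slide":[0.95,-1.15,0],"yaw":0}
    - {"slide":[1.1,-1,0],"yaw":0}

```text
time: 41.6
eef_pos: [610.9, 153.2, 124.3]
eef_rot: [3.137, 0.001, -3.068]
ft_force: [1.4, 5.2, 2.5]
width: 0.272
grasp_force: 35.0
```

Run:
```python
from h import *
print(st()); crank(10,13)
p=shot('top'); C=cloud(p)
m=(C[...,2]>54)&(C[...,2]<70); q=C[m][:,:2]-O; c,s=np.cos(VA),np.sin(VA); L=np.c_[q@[c,s],q@[-s,c]]
k=L[(abs(L[:,0])>65)&(abs(L[:,0])<120)&(L[:,1]>-60)&(L[:,1]<60)]; print('jaw',np.percentile(k[:,1],[1,50,99]) if len(k) else 0)
```

```text
{'time': 41.6, 'joint_positions': [-0.444, 0.705, 0.262, 1.661, -0.241, 0.805, 1.57], 'eef_pos': [610.942, 153.177, 124.308], 'eef_rot': [3.137, 0.001, -3.068], 'ft_force': [1.436, 5.167, 2.458], 'ft_torque': [1.504, -0.38, -0.023], 'width': 0.272, 'grasp_force': 35.008}
theta -45.5 r 85.3
{"slide":[1.23, -0.84, 0],"yaw":0},{"slide":[1.34, -0.63, 0],"yaw":0},{"slide":[1.43, -0.39, 0],"yaw":0},{"slide":[1.47, -0.14, 0],"yaw":0},{"slide":[1.48, 0.13, 0],"yaw":0},{"slide":[1.43, 0.37, 0],"yaw":0},{"slide":[1.35, 0.62, 0],"yaw":0},{"slide":[1.21, 0.85, 0],"yaw":0},{"slide":[1.06, 1.04, 0],"yaw":0},{"slide":[0.85, 1.21, 0],"yaw":0},{"slide":[0.63, 1.34, 0],"yaw":0},{"slide":[0.39, 1.43, 0],"yaw":0},{"slide":[0.14, 1.47, 0],"yaw":0}
jaw [-6.20552882  4.5664214  15.69269644]
```

Call:
send_rows:
  series:
    - {"slide":[1.25,-0.85,0],"yaw":0}
    - {"slide":[1.35,-0.65,0],"yaw":0}
    - {"slide":[1.45,-0.4,0],"yaw":0}
    - {"slide":[1.45,-0.15,0],"yaw":0}
    - {"slide":[1.5,0.15,0],"yaw":0}
    - {"slide":[1.45,0.35,0],"yaw":0}
    - {"slide":[1.35,0.6,0],"yaw":0}
    - {"slide":[1.2,0.85,0],"yaw":0}
    - {"slide":[1.05,1.05,0],"yaw":0}
    - {"slide":[0.85,1.2,0],"yaw":0}
  force: 55

```text
time: 42.65
eef_pos: [483.0, 161.9, 124.3]
eef_rot: [-3.141, 0.004, -3.07]
ft_force: [5.2, -1.2, 0.1]
width: 0.267
grasp_force: 55.0
```

Run:
```python
from h import *
print(st()); crank(5,12)
```

```text
{'time': 42.65, 'joint_positions': [-0.562, 0.56, 0.268, 1.997, -0.245, 0.611, 1.51], 'eef_pos': [483.006, 161.885, 124.291], 'eef_rot': [-3.141, 0.004, -3.07], 'ft_force': [5.213, -1.205, 0.061], 'ft_torque': [-0.257, -1.647, -0.042], 'width': 0.267, 'grasp_force': 54.999}
theta -142.6 r 85.8
{"slide":[0.31, 0.68, 0],"yaw":0},{"slide":[0.32, 0.67, 0],"yaw":0},{"slide":[0.27, 0.69, 0],"yaw":0},{"slide":[0.2, 0.72, 0],"yaw":0},{"slide":[0.14, 0.73, 0],"yaw":0},{"slide":[0.07, 0.73, 0],"yaw":0},{"slide":[0.01, 0.74, 0],"yaw":0},{"slide":[-0.05, 0.74, 0],"yaw":0},{"slide":[-0.12, 0.74, 0],"yaw":0},{"slide":[-0.18, 0.71, 0],"yaw":0},{"slide":[-0.25, 0.71, 0],"yaw":0},{"slide":[-0.3, 0.67, 0],"yaw":0}
```

Call:
send_rows:
  series:
    - {"slide":[0.35,0.7,0],"yaw":0}
    - {"slide":[0.3,0.7,0],"yaw":0}
    - {"slide":[0.25,0.7,0],"yaw":0}
    - {"slide":[0.2,0.7,0],"yaw":0}
    - {"slide":[0.15,0.75,0],"yaw":0}

```text
time: 43.15
eef_pos: [466.9, 195.9, 124.1]
eef_rot: [-3.141, 0.001, -3.07]
ft_force: [3.9, -3.4, 5.0]
width: 0.27
grasp_force: 55.0
```

Call:
send_rows:
  series:
    - {"slide":[0.05,0.75,0],"yaw":0}
    - {"slide":[0,0.75,0],"yaw":0}
    - {"slide":[0,0,0],"yaw":0}

```text
time: 43.45
eef_pos: [464.9, 212.0, 124.0]
eef_rot: [3.141, 0.0, -3.069]
ft_force: [1.9, -1.7, 6.2]
width: 0.271
grasp_force: 55.0
```

Run:
```python
from h import *
print(st()); crank(3,10)
```

```text
{'time': 43.45, 'joint_positions': [-0.669, 0.565, 0.275, 1.99, -0.253, 0.619, 1.416], 'eef_pos': [464.851, 211.973, 123.996], 'eef_rot': [3.141, 0.0, -3.069], 'ft_force': [1.942, -1.711, 6.161], 'ft_torque': [-0.469, -1.076, 0.005], 'width': 0.271, 'grasp_force': 55.004}
theta -178.7 r 86.4
{"slide":[-0.17, 0.44, 0],"yaw":0},{"slide":[-0.06, 0.44, 0],"yaw":0},{"slide":[-0.08, 0.44, 0],"yaw":0},{"slide":[-0.1, 0.43, 0],"yaw":0},{"slide":[-0.13, 0.43, 0],"yaw":0},{"slide":[-0.14, 0.42, 0],"yaw":0},{"slide":[-0.17, 0.41, 0],"yaw":0},{"slide":[-0.19, 0.4, 0],"yaw":0},{"slide":[-0.21, 0.39, 0],"yaw":0},{"slide":[-0.23, 0.38, 0],"yaw":0}
```

Call:
send_rows:
  series:
    - {"slide":[-0.1,0.45,0],"yaw":0}
    - {"slide":[-0.05,0.45,0],"yaw":0}
    - {"slide":[0,0,0],"yaw":0}

```text
time: 43.75
eef_pos: [465.1, 220.2, 124.0]
eef_rot: [-3.141, -0.001, -3.069]
ft_force: [1.1, -3.8, 7.9]
width: 0.269
grasp_force: 55.0
```

Call:
send_rows:
  series:
    - {"slide":[-0.1,0.45,0],"yaw":0}
    - {"slide":[-0.1,0.45,0],"yaw":0}
    - {"slide":[0,0,0],"yaw":0}

```text
time: 44.05
eef_pos: [466.1, 229.2, 123.9]
eef_rot: [-3.141, -0.002, -3.069]
ft_force: [0.5, -2.4, 8.5]
width: 0.27
grasp_force: 55.0
```

Call:
send_rows:
  series:
    - {"slide":[-0.15,0.4,0],"yaw":0}
    - {"slide":[0,0,0],"yaw":0}

```text
time: 44.25
eef_pos: [466.9, 233.0, 123.9]
eef_rot: [-3.141, -0.003, -3.069]
ft_force: [0.7, -2.2, 8.5]
width: 0.272
grasp_force: 55.0
```

Call:
send_rows:
  series:
    - {"slide":[-0.15,0.4,0],"yaw":0}
    - {"slide":[-0.2,0.4,0],"yaw":0}
    - {"slide":[0,0,0],"yaw":0}

```text
time: 44.55
eef_pos: [469.3, 241.5, 123.9]
eef_rot: [-3.141, -0.004, -3.069]
ft_force: [-1.6, -2.8, 10.5]
width: 0.268
grasp_force: 55.0
```

Call:
send_rows:
  series:
    - {"slide":[-0.2,0.4,0],"yaw":0}
    - {"slide":[-0.2,0.4,0],"yaw":0}
    - {"slide":[0,0,0],"yaw":0}

```text
time: 44.85
eef_pos: [472.5, 249.8, 123.9]
eef_rot: [-3.141, -0.004, -3.069]
ft_force: [-1.1, -2.7, 11.0]
width: 0.269
grasp_force: 55.0
```

Run:
```python
from h import *
print(st()); crank(3,12)
p=shot('top'); C=cloud(p)
m=(C[...,2]>54)&(C[...,2]<70); q=C[m][:,:2]-O; c,s=np.cos(VA),np.sin(VA); L=np.c_[q@[c,s],q@[-s,c]]
k=L[(abs(L[:,0])>65)&(abs(L[:,0])<120)&(L[:,1]>-60)&(L[:,1]<60)]; print('jaw',np.percentile(k[:,1],[1,50,99]) if len(k) else 0)
```

```text
{'time': 44.85, 'joint_positions': [-0.724, 0.594, 0.281, 1.923, -0.257, 0.663, 1.359], 'eef_pos': [472.474, 249.759, 123.94], 'eef_rot': [-3.141, -0.004, -3.069], 'ft_force': [-1.107, -2.715, 10.974], 'ft_torque': [-0.927, -0.21, -0.058], 'width': 0.269, 'grasp_force': 55.014}
theta 155.6 r 86.5
{"slide":[-0.35, 0.31, 0],"yaw":0},{"slide":[-0.24, 0.38, 0],"yaw":0},{"slide":[-0.27, 0.36, 0],"yaw":0},{"slide":[-0.28, 0.34, 0],"yaw":0},{"slide":[-0.3, 0.33, 0],"yaw":0},{"slide":[-0.31, 0.32, 0],"yaw":0},{"slide":[-0.33, 0.29, 0],"yaw":0},{"slide":[-0.35, 0.28, 0],"yaw":0},{"slide":[-0.36, 0.26, 0],"yaw":0},{"slide":[-0.37, 0.25, 0],"yaw":0},{"slide":[-0.39, 0.22, 0],"yaw":0},{"slide":[-0.39, 0.2, 0],"yaw":0}
jaw [-15.07654273  -4.14204581   7.09883066]
```

Call:
send_rows:
  series:
    - {"slide":[-0.25,0.35,0],"yaw":0}
    - {"slide":[-0.25,0.35,0],"yaw":0}
    - {"slide":[0,0,0],"yaw":0}

```text
time: 45.2
eef_pos: [475.8, 256.4, 123.9]
eef_rot: [-3.14, -0.007, -3.069]
ft_force: [-3.2, -4.1, 13.6]
width: 0.272
grasp_force: 55.0
```

Call:
send_rows:
  series:
    - {"slide":[-0.25,0.35,0],"yaw":0}
    - {"slide":[-0.3,0.35,0],"yaw":0}
    - {"slide":[0,0,0],"yaw":0}

```text
time: 45.5
eef_pos: [479.2, 262.1, 123.7]
eef_rot: [-3.138, -0.01, -3.069]
ft_force: [-6.2, -5.9, 16.7]
width: 0.269
grasp_force: 55.0
```

Call:
send_rows:
  series:
    - {"slide":[-0.3,0.35,0],"yaw":0}
    - {"slide":[-0.3,0.3,0],"yaw":0}
    - {"slide":[0,0,0],"yaw":0}

```text
time: 45.8
eef_pos: [482.8, 267.4, 123.5]
eef_rot: [-3.135, -0.015, -3.07]
ft_force: [-9.7, -9.0, 20.1]
width: 0.267
grasp_force: 55.1
```

Call:
send_rows:
  series:
    - {"slide":[-0.35,0.35,-0.05],"yaw":0}
    - {"slide":[-0.35,0.3,-0.05],"yaw":0}
    - {"slide":[0,0,0],"yaw":0}

```text
time: 46.1
eef_pos: [486.9, 272.2, 123.6]
eef_rot: [-3.132, -0.02, -3.07]
ft_force: [-12.1, -11.4, 18.9]
width: 0.269
grasp_force: 55.1
```

Call:
send_rows:
  series:
    - {"slide":[-0.35,0.3,-0.05],"yaw":0}
    - {"slide":[-0.35,0.3,-0.05],"yaw":0}
    - {"slide":[0,0,0],"yaw":0}

```text
time: 46.4
eef_pos: [491.0, 276.4, 123.6]
eef_rot: [-3.129, -0.026, -3.071]
ft_force: [-15.9, -14.6, 18.2]
width: 0.27
grasp_force: 55.1
```

Call:
send_rows:
  series:
    - {"slide":[-0.35,0.3,-0.05],"yaw":0}
    - {"slide":[-0.35,0.25,-0.05],"yaw":0}
    - {"slide":[0,0,0],"yaw":0}

```text
time: 46.7
eef_pos: [495.1, 280.2, 123.7]
eef_rot: [-3.125, -0.032, -3.071]
ft_force: [-17.8, -18.7, 17.2]
width: 0.27
grasp_force: 55.1
```

Run:
```python
from h import *
print(st()); crank(3,6)
```

```text
{'time': 46.7, 'joint_positions': [-0.748, 0.651, 0.291, 1.798, -0.251, 0.765, 1.316], 'eef_pos': [495.137, 280.165, 123.654], 'eef_rot': [-3.125, -0.032, -3.071], 'ft_force': [-17.776, -18.705, 17.199], 'ft_torque': [-5.252, 4.047, 0.083], 'width': 0.27, 'grasp_force': 55.075}
theta 130.3 r 86.7
{"slide":[-0.47, 0.11, 0],"yaw":0},{"slide":[-0.38, 0.24, 0],"yaw":0},{"slide":[-0.39, 0.21, 0],"yaw":0},{"slide":[-0.4, 0.2, 0],"yaw":0},{"slide":[-0.41, 0.17, 0],"yaw":0},{"slide":[-0.42, 0.15, 0],"yaw":0}
```

Call:
send_rows:
  series:
    - {"slide":[-0.4,0.2,-0.05],"yaw":0}
    - {"slide":[-0.4,0.2,-0.05],"yaw":0}
    - {"slide":[0,0,0],"yaw":0}

```text
time: 47.0
eef_pos: [499.6, 283.6, 123.7]
eef_rot: [-3.123, -0.038, -3.071]
ft_force: [-22.7, -20.1, 17.4]
width: 0.273
grasp_force: 55.1
```

Call:
send_rows:
  series:
    - {"slide":[-0.4,0.2,-0.05],"yaw":0}
    - {"slide":[-0.4,0.2,0],"yaw":0}
    - {"slide":[0,0,0],"yaw":0}

```text
time: 47.3
eef_pos: [504.5, 287.1, 123.6]
eef_rot: [-3.121, -0.044, -3.071]
ft_force: [-25.6, -20.9, 20.1]
width: 0.265
grasp_force: 55.1
```

Call:
send_rows:
  series:
    - {"slide":[0,0,0],"yaw":0}
    - {"slide":[0,0,0],"yaw":0}
    - {"slide":[0,0,0],"yaw":0}
    - {"slide":[0,0,0],"yaw":0}
    - {"slide":[0,0,-2],"yaw":0}
    - {"slide":[0,0,-3],"yaw":0}
    - {"slide":[0,0,-4],"yaw":0}
    - {"slide":[0,0,0],"yaw":0}
  hand: 6

```text
time: 48.1
eef_pos: [527.4, 302.4, 223.6]
eef_rot: [3.136, 0.008, -3.069]
ft_force: [1.1, 0.7, -0.3]
width: 0.636
grasp_force: 0.0
```

Run:
```python
from h import *
print(st())
plan((551.2,214,212,np.radians(123)),v=4.5)
```

```text
{'time': 48.1, 'joint_positions': [-0.773, 0.561, 0.331, 1.636, -0.213, 0.97, 1.274], 'eef_pos': [527.425, 302.403, 223.59], 'eef_rot': [3.136, 0.008, -3.069], 'ft_force': [1.108, 0.7, -0.251], 'ft_torque': [0.008, -0.1, -0.005], 'width': 0.636, 'grasp_force': 0.0}
-> (551.2, 214, 212, np.float64(2.1467549799530254)) 11 rows
{"slide":[-0.16, -0.82, 0.11],"yaw":0.927},{"slide":[-0.23, -0.8, 0.1],"yaw":0.927},{"slide":[-0.31, -0.77, 0.11],"yaw":0.927},{"slide":[-0.39, -0.73, 0.1],"yaw":0.927},{"slide":[-0.45, -0.7, 0.11],"yaw":0.927},{"slide":[-0.52, -0.65, 0.1],"yaw":0.927},{"slide":[-0.59, -0.6, 0.11],"yaw":0.927},{"slide":[-0.63, -0.53, 0.1],"yaw":0.927},{"slide":[-0.69, -0.48, 0.11],"yaw":0.927},{"slide":[-0.72, -0.4, 0.1],"yaw":0.927},{"slide":[-0.77, -0.33, 0.11],"yaw":0.927}
```

Call:
send_rows:
  series:
    - {"slide":[-0.2,-0.9,0.1],"yaw":1}
    - {"slide":[-0.3,-0.9,0.1],"yaw":1}
    - {"slide":[-0.35,-0.85,0.1],"yaw":1}
    - {"slide":[-0.45,-0.8,0.1],"yaw":1}
    - {"slide":[-0.5,-0.75,0.1],"yaw":1}
    - {"slide":[-0.6,-0.7,0.1],"yaw":1}
    - {"slide":[-0.65,-0.65,0.1],"yaw":1}
    - {"slide":[-0.7,-0.6,0.1],"yaw":1}
    - {"slide":[-0.75,-0.5,0.1],"yaw":1}
    - {"slide":[-0.8,-0.4,0.1],"yaw":1}

```text
time: 49.1
eef_pos: [546.5, 211.8, 207.6]
eef_rot: [-3.141, -0.001, 2.163]
ft_force: [0.8, -0.2, -0.4]
width: 0.641
grasp_force: 0.0
```

Call:
send_rows:
  series:
    - {"slide":[0,0,0],"yaw":0.2}
    - {"slide":[0,0,0],"yaw":0}
    - {"slide":[0,0,0],"yaw":0}

```text
time: 49.4
eef_pos: [546.7, 212.3, 208.1]
eef_rot: [-3.141, -0.001, 2.148]
ft_force: [-0.4, 0.4, 0.9]
width: 0.636
grasp_force: 0.0
```

Run:
```python
from h import *
print(st())
p=shot('wrist','w8.png'); C=cloud(p)
rects(C,(150,160),(480,620,150,330),'hub',50)
rects(C,(162,180),(430,620,150,370),'grip',50)
m=(C[...,2]>54)&(C[...,2]<64); q=C[m][:,:2]-O; c,s=np.cos(VA),np.sin(VA); L=np.c_[q@[c,s],q@[-s,c]]
for a,b in((-120,-70),(70,120)):
    k=L[(L[:,0]>a)&(L[:,0]<b)&(L[:,1]>-30)&(L[:,1]<30)]; print('jaw',np.percentile(k[:,1],[1,50,99]) if len(k) else 0)
plan((551.2,214,119.5,np.radians(123)),v=4.5)
```

```text
{'time': 49.4, 'joint_positions': [-0.803, 0.604, 0.624, 1.709, -0.417, 0.965, 0.557], 'eef_pos': [546.749, 212.265, 208.078], 'eef_rot': [-3.141, -0.001, 2.148], 'ft_force': [-0.368, 0.443, 0.941], 'ft_torque': [-0.042, 0.09, 0.033], 'width': 0.636, 'grasp_force': 0.0}
hub 1301 [551.8 216.4] [29.9 30.1] 60.0 z 154.3 c [331. 215.]
grip 1042 [478. 259.] [25.1 25.6] 68.4 z 168.4 c [279. 119.]
jaw [-17.20229824  -4.0691557    5.24386892]
jaw [-7.69810727  2.57246844  5.0969733 ]
-> (551.2, 214, 119.5, np.float64(2.1467549799530254)) 2 rows
{"slide":[-0.04, 0.23, 4.43],"yaw":0.006},{"slide":[-0.04, 0.24, 4.44],"yaw":0.006}
```

View pics/w8.png

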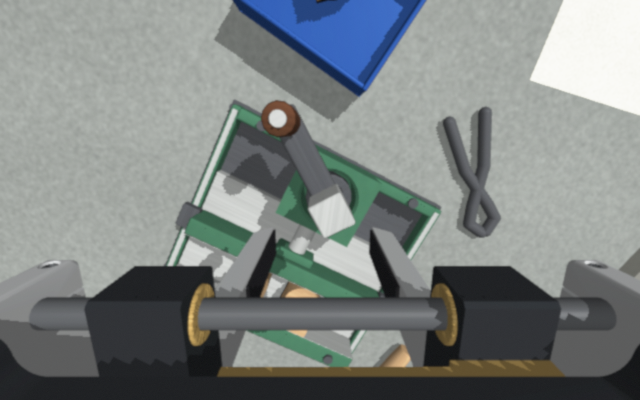

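Run:
```python
from h import *
plan((551.5,214,205,np.radians(149)),(551.5,214,121,np.radians(149)),v=4.5)
```

```text
-> (551.5, 214, 205, np.float64(2.600540585471551)) 5 rows
{"slide":[-0.02, 0.1, 0.06],"yaw":-0.864},{"slide":[-0.03, 0.09, 0.07],"yaw":-0.864},{"slide":[-0.04, 0.1, 0.06],"yaw":-0.864},{"slide":[-0.04, 0.09, 0.06],"yaw":-0.864},{"slide":[-0.05, 0.08, 0.07],"yaw":-0.864}
-> (551.5, 214, 121, np.float64(2.600540585471551)) 2 rows
{"slide":[-0.0, 0.0, 4.2],"yaw":-0.001},{"slide":[-0.0, 0.0, 4.2],"yaw":-0.001}
```

Call:
send_rows:
  series:
    - {"slide":[0,0.1,0],"yaw":-0.86}
    - {"slide":[0,0.1,0],"yaw":-0.86}
    - {"slide":[0,0.1,0],"yaw":-0.86}
    - {"slide":[-0.1,0.1,0],"yaw":-0.86}
    - {"slide":[-0.1,0.1,0],"yaw":-0.86}
    - {"slide":[0,0,0],"yaw":0}
    - {"slide":[0,0,0],"yaw":0}
    - {"slide":[0,0,0],"yaw":0}

```text
time: 50.25
eef_pos: [552.2, 213.4, 208.3]
eef_rot: [-3.142, -0.0, 2.595]
ft_force: [-0.1, -0.4, -0.5]
width: 0.638
grasp_force: 0.0
```

Run:
```python
from h import *
print(st())
p=shot('wrist'); C=cloud(p)
rects(C,(150,160),(480,620,150,330),'hub',50)
rects(C,(162,180),(430,620,150,370),'grip',50)
plan((551.5,214,121,np.radians(149)),v=4.5)
```

```text
{'time': 50.25, 'joint_positions': [-0.725, 0.585, 0.497, 1.691, -0.33, 0.949, 0.919], 'eef_pos': [552.191, 213.429, 208.307], 'eef_rot': [-3.142, -0.0, 2.595], 'ft_force': [-0.137, -0.36, -0.547], 'ft_torque': [0.002, -0.017, -0.039], 'width': 0.638, 'grasp_force': 0.0}
hub 1297 [551.8 216.3] [29.4 30.6] 59.5 z 154.4 c [326. 214.]
grip 1061 [477.8 258.7] [24.8 25. ] 59.4 z 168.4 c [324. 104.]
-> (551.5, 214, 121, np.float64(2.600540585471551)) 2 rows
{"slide":[0.05, 0.01, 4.37],"yaw":-0.027},{"slide":[0.04, 0.0, 4.36],"yaw":-0.027}
```

Call:
send_rows:
  series:
    - {"slide":[0.1,0.15,3],"yaw":0}
    - {"slide":[0,0,3],"yaw":0}
    - {"slide":[0,0,2],"yaw":0}
    - {"slide":[0,0,0.7],"yaw":0}
    - {"slide":[0,0,0],"yaw":0}
    - {"slide":[0,0,0],"yaw":0}

```text
time: 50.9
eef_pos: [553.0, 215.2, 122.2]
eef_rot: [3.141, 0.001, 2.595]
ft_force: [-0.1, 0.1, 0.7]
width: 0.638
grasp_force: 0.0
```

Call:
send_rows:
  series:
    - {"slide":[0,0,0],"yaw":0}
    - {"slide":[0,0,0],"yaw":0}
    - {"slide":[0,0,0],"yaw":0}
    - {"slide":[0,0,0],"yaw":0}
    - {"slide":[0,0,0],"yaw":0}
  hand: 2
  force: 40

```text
time: 51.4
eef_pos: [552.8, 215.3, 121.9]
eef_rot: [3.141, 0.001, 2.597]
ft_force: [0.5, 0.7, 2.8]
width: 0.317
grasp_force: 39.9
```

Run:
```python
from h import *
print(st())
```

```text
{'time': 51.4, 'joint_positions': [-0.689, 0.689, 0.437, 1.772, -0.397, 0.768, 0.976], 'eef_pos': [552.832, 215.344, 121.889], 'eef_rot': [3.141, 0.001, 2.597], 'ft_force': [0.475, 0.726, 2.792], 'ft_torque': [-0.064, -0.023, 0.434], 'width': 0.317, 'grasp_force': 39.902}
```

Call:
send_rows:
  series:
    - {"slide":[0,0,-0.3],"yaw":0}
    - {"slide":[0,0,-0.5],"yaw":0}
    - {"slide":[0,0,-0.7],"yaw":0}
    - {"slide":[0,0,0],"yaw":0}

```text
time: 51.8
eef_pos: [550.1, 215.1, 131.5]
eef_rot: [-3.136, -0.003, 2.597]
ft_force: [6.1, 2.1, -30.6]
width: 0.318
grasp_force: 39.7
```

Call:
send_rows:
  series:
    - {"slide":[0,0,0],"yaw":-0.2}
    - {"slide":[0,0,-0.2],"yaw":0}
    - {"slide":[0,0,0],"yaw":0}

```text
time: 52.1
eef_pos: [550.5, 214.9, 136.6]
eef_rot: [-3.138, -0.003, 2.616]
ft_force: [1.4, 0.4, -17.8]
width: 0.319
grasp_force: 39.5
```

Run:
```python
from h import *
print(st())
p=shot('wrist'); C=cloud(p); T=tool(); L=(C-T[:3,3])@T[:3,:3]
for nm,x0,z0,z1 in(('hub',0,-50,-25),('grip',85,-70,-40)):
    m=(abs(L[...,0]-x0)<22)&(abs(L[...,1])<20)&(L[...,2]>z0)&(L[...,2]<z1); r=cv2.minAreaRect(L[m][:,:2].astype(np.float32)); print(nm,np.round(r[0],1),np.round(r[1],1),'z',np.median(L[m][:,2]),np.median(C[m][:,2]))
```

```text
{'time': 52.1, 'joint_positions': [-0.694, 0.669, 0.443, 1.761, -0.379, 0.802, 0.98], 'eef_pos': [550.484, 214.865, 136.566], 'eef_rot': [-3.138, -0.003, 2.616], 'ft_force': [1.415, 0.401, -17.839], 'ft_torque': [0.301, -0.468, 0.127], 'width': 0.319, 'grasp_force': 39.513}
hub [1.3 0.2] [39.9 30.5] z -31.40702097426001 168.37873395502186
grip [86.1 -4.6] [25.4 25.1] z -44.37547076271606 181.58080494304053
```

Call:
send_rows:
  series:
    - {"slide":[0,0,-0.5],"yaw":0}
    - {"slide":[0,0,-0.5],"yaw":0}
    - {"slide":[0,0,-0.5],"yaw":0}
    - {"slide":[0,0,0],"yaw":0}

```text
time: 52.55
eef_pos: [553.6, 215.0, 155.7]
eef_rot: [3.139, 0.002, 2.616]
ft_force: [-2.0, -1.0, -5.1]
width: 0.316
grasp_force: 39.4
```

Call:
send_rows:
  series:
    - {"slide":[0,0,-2],"yaw":0}
    - {"slide":[0,0,-3],"yaw":0}
    - {"slide":[0,0,-3.5],"yaw":0}
    - {"slide":[0,0,0],"yaw":0}
    - {"slide":[0,0,0],"yaw":0}

```text
time: 53.05
eef_pos: [552.9, 215.1, 239.2]
eef_rot: [3.139, 0.001, 2.616]
ft_force: [-0.5, 0.3, -7.5]
width: 0.316
grasp_force: 39.5
```

Run:
```python
from h import *
print(st())
p=shot('wrist'); C=cloud(p); T=tool(); L=(C-T[:3,3])@T[:3,:3]
for nm,x0,z0,z1 in(('hub',0,-50,-25),('grip',85,-70,-40)):
    m=(abs(L[...,0]-x0)<22)&(abs(L[...,1])<20)&(L[...,2]>z0)&(L[...,2]<z1); r=cv2.minAreaRect(L[m][:,:2].astype(np.float32)); print(nm,np.round(r[0],1),np.round(r[1],1),'z',np.median(L[m][:,2]),np.median(C[m][:,2]))
plan((500,-100,245,np.radians(147)),(457.5,-399.3,240,np.radians(145)),v=4.2)
```

```text
{'time': 53.05, 'joint_positions': [-0.735, 0.552, 0.508, 1.653, -0.306, 1.013, 0.917], 'eef_pos': [552.864, 215.085, 239.154], 'eef_rot': [3.139, 0.001, 2.616], 'ft_force': [-0.493, 0.317, -7.49], 'ft_torque': [-0.09, 0.028, -0.005], 'width': 0.316, 'grasp_force': 39.533}
hub [0.1 0.1] [39.9 30.4] z -33.21555561079216 270.91796450238314
grip [84.7 -3. ] [25.2 25.3] z -46.00222873315526 283.7808816910657
-> (500, -100, 245, np.float64(2.5656340004316642)) 8 rows
{"slide":[-1.42, -3.73, -0.09],"yaw":0.061},{"slide":[-1.44, -3.72, -0.09],"yaw":0.061},{"slide":[-1.46, -3.71, -0.09],"yaw":0.061},{"slide":[-1.49, -3.7, -0.09],"yaw":0.061},{"slide":[-1.51, -3.7, -0.1],"yaw":0.061},{"slide":[-1.53, -3.68, -0.09],"yaw":0.061},{"slide":[-1.56, -3.67, -0.09],"yaw":0.061},{"slide":[-1.58, -3.66, -0.09],"yaw":0.061}
-> (457.5, -399.3, 240, np.float64(2.530727415391778)) 8 rows
{"slide":[-1.59, -3.43, 0.06],"yaw":0.041},{"slide":[-1.61, -3.42, 0.07],"yaw":0.041},{"slide":[-1.62, -3.41, 0.06],"yaw":0.041},{"slide":[-1.64, -3.41, 0.06],"yaw":0.041},{"slide":[-1.65, -3.4, 0.06],"yaw":0.041},{"slide":[-1.67, -3.39, 0.07],"yaw":0.041},{"slide":[-1.68, -3.38, 0.06],"yaw":0.041},{"slide":[-1.69, -3.38, 0.06],"yaw":0.041}
```

Call:
send_rows:
  series:
    - {"slide":[-1.4,-3.7,0],"yaw":0.06}
    - {"slide":[-1.4,-3.7,0],"yaw":0.06}
    - {"slide":[-1.5,-3.7,0],"yaw":0.06}
    - {"slide":[-1.5,-3.7,0],"yaw":0.06}
    - {"slide":[-1.5,-3.7,0],"yaw":0.06}
    - {"slide":[-1.5,-3.7,0],"yaw":0.06}
    - {"slide":[-1.6,-3.7,0],"yaw":0.06}
    - {"slide":[-1.6,-3.7,0],"yaw":0.06}
    - {"slide":[-1.6,-3.4,0],"yaw":0.04}
    - {"slide":[-1.6,-3.4,0],"yaw":0.04}

```text
time: 54.1
eef_pos: [488.9, -175.6, 236.7]
eef_rot: [-3.141, -0.003, 2.557]
ft_force: [0.8, -0.3, -7.3]
width: 0.316
grasp_force: 39.9
```

Call:
send_rows:
  series:
    - {"slide":[-1.6,-3.4,0],"yaw":0.04}
    - {"slide":[-1.6,-3.4,0],"yaw":0.04}
    - {"slide":[-1.7,-3.4,0],"yaw":0.04}
    - {"slide":[-1.7,-3.4,0],"yaw":0.04}
    - {"slide":[-1.7,-3.4,0],"yaw":0.04}
    - {"slide":[-1.7,-3.4,0],"yaw":0.04}
    - {"slide":[0,0,0],"yaw":0}
    - {"slide":[0,0,0],"yaw":0}
    - {"slide":[0,0,0],"yaw":0}

```text
time: 55.0
eef_pos: [459.0, -397.6, 236.6]
eef_rot: [3.14, -0.003, 2.534]
ft_force: [-0.4, 1.7, -7.2]
width: 0.318
grasp_force: 40.0
```

Run:
```python
from h import *
print(st())
p=shot('wrist'); C=cloud(p)
rects(C,(22,30),(340,600,-500,-250),'stand',100)
plan((457.8,-399.5,150,np.radians(145)),v=4.2)
```

```text
{'time': 55.0, 'joint_positions': [0.343, 0.586, 0.537, 1.611, -0.335, 1.042, 1.942], 'eef_pos': [459.028, -397.643, 236.646], 'eef_rot': [3.14, -0.003, 2.534], 'ft_force': [-0.364, 1.661, -7.212], 'ft_torque': [-0.018, -0.047, -0.005], 'width': 0.318, 'grasp_force': 39.977}
stand 1322 [ 470. -365.] [40.1 91.8] 86.3 z 24.7 c [355. 181.]
stand 1397 [ 437.  -424.1] [57.4 71.2] 86.1 z 24.5 c [288. 177.]
-> (457.8, -399.5, 150, np.float64(2.530727415391778)) 3 rows
{"slide":[0.01, -0.08, 2.9],"yaw":0.012},{"slide":[0.0, -0.09, 2.91],"yaw":0.012},{"slide":[0.01, -0.08, 2.9],"yaw":0.012}
```

Call:
send_rows:
  series:
    - {"slide":[0,-0.2,3],"yaw":0}
    - {"slide":[0,0,3],"yaw":0}
    - {"slide":[0,0,3],"yaw":0}
    - {"slide":[0,0,1.8],"yaw":0}
    - {"slide":[0,0,0],"yaw":0}
    - {"slide":[0,0,0],"yaw":0}
    - {"slide":[0,0,0],"yaw":0}

```text
time: 55.75
eef_pos: [459.0, -401.8, 131.8]
eef_rot: [-3.141, 0.003, 2.534]
ft_force: [-0.7, 0.1, -6.9]
width: 0.319
grasp_force: 40.0
```

Call:
send_rows:
  series:
    - {"slide":[0.2,0.15,0],"yaw":0}
    - {"slide":[0,0,0.8],"yaw":0}
    - {"slide":[0,0,0.8],"yaw":0}
    - {"slide":[0,0,0.5],"yaw":0}
    - {"slide":[0,0,0],"yaw":0}
    - {"slide":[0,0,0],"yaw":0}

```text
time: 56.35
eef_pos: [457.0, -399.0, 109.0]
eef_rot: [-3.141, -0.0, 2.533]
ft_force: [0.3, 0.7, -6.9]
width: 0.321
grasp_force: 40.0
```

Call:
send_rows:
  series:
    - {"slide":[0,0,0.25],"yaw":0}
    - {"slide":[0,0,0.2],"yaw":0}
    - {"slide":[0,0,0.1],"yaw":0}
    - {"slide":[0,0,0],"yaw":0}

```text
time: 56.75
eef_pos: [457.3, -399.1, 104.3]
eef_rot: [3.141, 0.0, 2.533]
ft_force: [-1.1, 0.5, -2.6]
width: 0.314
grasp_force: 40.0
```

Touching the floor (weight coming off). Release and withdraw, then inspect.

Call:
send_rows:
  series:
    - {"slide":[0,0,0.1],"yaw":0}
    - {"slide":[0,0,0.05],"yaw":0}
    - {"slide":[0,0,0],"yaw":0}

```text
time: 57.05
eef_pos: [457.5, -399.3, 104.2]
eef_rot: [3.141, 0.001, 2.533]
ft_force: [-1.6, 1.3, 7.9]
width: 0.318
grasp_force: 40.0
```

Call:
send_rows:
  series:
    - {"slide":[0,0,0],"yaw":0}
    - {"slide":[0,0,0],"yaw":0}
    - {"slide":[0,0,0],"yaw":0}
    - {"slide":[0,0,0],"yaw":0}
    - {"slide":[0,0,-2],"yaw":0}
    - {"slide":[0,0,-3],"yaw":0}
    - {"slide":[0,0,-4],"yaw":0}
    - {"slide":[0,0,-4.5],"yaw":0}
    - {"slide":[0,0,-4.5],"yaw":0}
    - {"slide":[0,0,0],"yaw":0}
  hand: 6

```text
time: 58.05
eef_pos: [459.3, -402.2, 288.7]
eef_rot: [-3.14, 0.012, 2.533]
ft_force: [0.8, 0.5, -0.6]
width: 0.638
grasp_force: 0.0
```

Run:
```python
from h import *
print(st())
p=shot('wrist'); C=cloud(p)
rects(C,(128,145),(420,520,-450,-350),'hub',20)
rects(C,(140,165),(340,520,-450,-300),'grip',20)
rects(C,(22,30),(340,600,-500,-250),'stand',100)
p=shot('top','top9.png'); C=cloud(p)
m=(C[...,2]>54)&(C[...,2]<70); q=C[m][:,:2]-O; c,s=np.cos(VA),np.sin(VA); L=np.c_[q@[c,s],q@[-s,c]]
k=L[(abs(L[:,0])>65)&(abs(L[:,0])<120)&(L[:,1]>-60)&(L[:,1]<60)]; print('jaw',np.percentile(k[:,1],[1,50,99]) if len(k) else 0)
plan((570,-40,250,np.radians(96.1)),v=4.6)
```

```text
{'time': 58.05, 'joint_positions': [0.33, 0.537, 0.565, 1.545, -0.308, 1.137, 1.92], 'eef_pos': [459.276, -402.229, 288.721], 'eef_rot': [-3.14, 0.012, 2.533], 'ft_force': [0.831, 0.462, -0.571], 'ft_torque': [-0.051, -0.014, -0.021], 'width': 0.638, 'grasp_force': 0.0}
hub 693 [ 458.8 -400.7] [29.7 29.4] 55.2 z 135.4 c [324. 188.]
grip 511 [ 389.6 -352.6] [24.6 24.4] 55.6 z 150.3 c [324. 110.]
stand 3351 [ 458.4 -399.2] [110.1 110.3] 86.1 z 24.5 c [324. 172.]
jaw [-15.09863712  -4.14001156   6.93600494]
-> (570, -40, 250, np.float64(1.6772614111665507)) 9 rows
{"slide":[1.26, 3.99, 0.37],"yaw":0.908},{"slide":[1.63, 3.85, 0.37],"yaw":0.908},{"slide":[1.98, 3.68, 0.37],"yaw":0.908},{"slide":[2.33, 3.47, 0.36],"yaw":0.908},{"slide":[2.65, 3.24, 0.37],"yaw":0.908},{"slide":[2.94, 2.97, 0.37],"yaw":0.908},{"slide":[3.22, 2.68, 0.37],"yaw":0.908},{"slide":[3.45, 2.36, 0.37],"yaw":0.908},{"slide":[3.66, 2.02, 0.37],"yaw":0.908}
```

Call:
send_rows:
  series:
    - {"slide":[1.3,4,0.4],"yaw":0.9}
    - {"slide":[1.6,3.8,0.4],"yaw":0.9}
    - {"slide":[2,3.7,0.4],"yaw":0.9}
    - {"slide":[2.3,3.5,0.4],"yaw":0.9}
    - {"slide":[2.6,3.2,0.4],"yaw":0.9}
    - {"slide":[2.9,3,0.4],"yaw":0.9}
    - {"slide":[3.2,2.7,0.4],"yaw":0.9}
    - {"slide":[3.5,2.4,0.4],"yaw":0.9}
    - {"slide":[3.7,2,0.4],"yaw":0.9}
    - {"slide":[4.5,0,0],"yaw":0}

```text
time: 59.15
eef_pos: [564.1, 7.1, 243.7]
eef_rot: [-3.139, 0.002, 1.683]
ft_force: [0.3, -0.0, -1.0]
width: 0.639
grasp_force: 0.0
```

Call:
send_rows:
  series:
    - {"slide":[4.2,0.2,2],"yaw":0}
    - {"slide":[4.2,0.2,2],"yaw":0}
    - {"slide":[4.2,0.2,2],"yaw":0}
    - {"slide":[2.5,0.2,4],"yaw":0}
    - {"slide":[0,0,0],"yaw":0}
    - {"slide":[0,0,0],"yaw":0}

```text
time: 59.75
eef_pos: [553.4, 155.4, 144.7]
eef_rot: [-3.138, 0.002, 1.685]
ft_force: [0.4, 0.0, 0.7]
width: 0.64
grasp_force: 0.0
```

```bash
cat > hexm.py <<'E'
from h import *
print(st())
p=shot('wrist','w10.png'); C=cloud(p)
D=np.array([551.7,213.7]); d=np.hypot(C[...,0]-D[0],C[...,1]-D[1])
for z0,z1 in((56,68),(58,69.5)):
    q=C[(d<20)&(C[...,2]>z0)&(C[...,2]<z1)][:,:2]; a=np.radians(np.arange(-30,30,.5))
    w=[sum(np.percentile(q@[np.cos(b+k*np.pi/3),np.sin(b+k*np.pi/3)],99.5)-np.percentile(q@[np.cos(b+k*np.pi/3),np.sin(b+k*np.pi/3)],.5) for k in range(3)) for b in a]
    print('phi',np.degrees(a[np.argmin(w)]),min(w)/3,max(w)/3,len(q))
m=(C[...,2]>54)&(C[...,2]<65); q=C[m][:,:2]-O; c,s=np.cos(VA),np.sin(VA); L=np.c_[q@[c,s],q@[-s,c]]
for x in (-100,-80,-34,0,35,80,100):
    k=np.sort(L[(abs(L[:,0]-x)<4)&(L[:,1]>-79)&(L[:,1]<40)][:,1]); g=np.where(np.diff(k)>2)[0]; print(x,k[0].round(1) if len(k) else '',[(k[i].round(1),k[i+1].round(1)) for i in g],k[-1].round(1) if len(k) else '')
E
python3 hexm.py
```

```text
{'time': 59.75, 'joint_positions': [-0.763, 0.707, 0.724, 1.804, -0.597, 0.868, 0.359], 'eef_pos': [553.401, 155.422, 144.65], 'eef_rot': [-3.138, 0.002, 1.685], 'ft_force': [0.368, 0.004, 0.748], 'ft_torque': [-0.082, 0.036, 0.009], 'width': 0.64, 'grasp_force': 0.0}
phi -23.5 29.47293975743756 31.948124289868726 665
phi -23.5 29.29351801645896 31.34201131055254 862
-100 -18.0 [] 5.0
-80 -3.5 [(np.float64(-3.5), np.float64(-0.9))] 4.9
-34 -51.6 [] 5.0
0 -18.0 [] 15.8
35 -51.4 [] 4.8
80 -15.9 [] 4.7
100 -18.3 [] 5.0
```

View pics/w10.png

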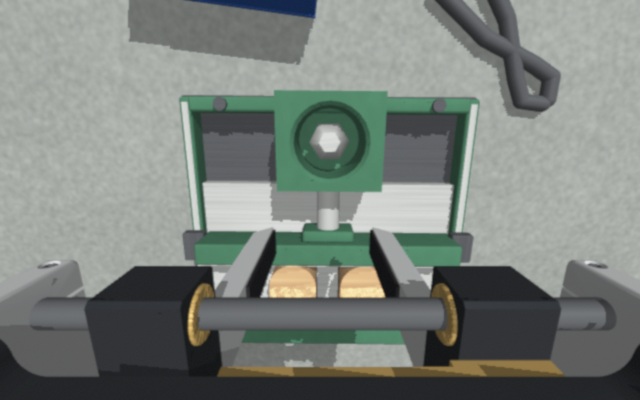

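Call:
send_rows:
  series:
    - {"slide":[-3.1,-1,0],"yaw":0}
    - {"slide":[-3.1,-1,0],"yaw":0}
    - {"slide":[-3,-1,0],"yaw":0}
    - {"slide":[0,0,3],"yaw":0}
    - {"slide":[0,0,3],"yaw":0}
    - {"slide":[0,0,0],"yaw":0}
    - {"slide":[0,0,0],"yaw":0}
    - {"slide":[0,0,0],"yaw":0}
  hand: 5.6

```text
time: 60.6
eef_pos: [536.8, 60.5, 88.1]
eef_rot: [3.139, 0.001, 1.683]
ft_force: [-0.0, -0.1, 0.8]
width: 0.598
grasp_force: 0.0
```

Run:
```python
from h import *
print(st())
p=shot('wrist'); C=cloud(p); T=tool()
m=(C[...,2]>54)&(C[...,2]<63); q=C[m][:,:2]-O; c,s=np.cos(VA),np.sin(VA); L=np.c_[q@[c,s],q@[-s,c]]
for x0,x1 in ((-70,-6),(6,70)):
    k=L[(L[:,0]>x0)&(L[:,0]<x1)&(L[:,1]>-60)&(L[:,1]<-40)]
    if len(k): print('block x',np.percentile(k[:,0],[1,99]).round(1))
plan((*V(-34.4,-52),34,np.pi/2+VA),v=4)
```

```text
{'time': 60.6, 'joint_positions': [-0.563, 0.729, 0.632, 1.947, -0.673, 0.683, 0.602], 'eef_pos': [536.847, 60.514, 88.142], 'eef_rot': [3.139, 0.001, 1.683], 'ft_force': [-0.015, -0.065, 0.809], 'ft_torque': [-0.102, 0.041, -0.071], 'width': 0.598, 'grasp_force': 0.0}
block x [-57.  -12.2]
block x [12.5 57.8]
-> (np.float64(533.8205064313019), np.float64(58.238942851106934), 34, np.float64(1.6772614111665507)) 2 rows
{"slide":[-0.12, -0.16, 2.7],"yaw":0.032},{"slide":[-0.11, -0.16, 2.71],"yaw":0.032}
```

Call:
send_rows:
  series:
    - {"slide":[-0.2,-0.3,1],"yaw":0}
    - {"slide":[0,0,2],"yaw":0}
    - {"slide":[0,0,1.6],"yaw":0}
    - {"slide":[0,0,0.4],"yaw":0}
    - {"slide":[0,0,0],"yaw":0}
    - {"slide":[0,0,0],"yaw":0}

```text
time: 61.25
eef_pos: [533.1, 58.9, 36.9]
eef_rot: [3.141, 0.0, 1.684]
ft_force: [-0.2, 0.1, 0.7]
width: 0.595
grasp_force: 0.0
```

Call:
send_rows:
  series:
    - {"slide":[0,0,0],"yaw":0}
    - {"slide":[0,0,0],"yaw":0}
    - {"slide":[0,0,0],"yaw":0}
    - {"slide":[0,0,0],"yaw":0}
  hand: 3
  force: 25

```text
time: 61.65
eef_pos: [534.1, 59.2, 37.1]
eef_rot: [3.139, 0.0, 1.684]
ft_force: [2.8, 0.3, 4.6]
width: 0.487
grasp_force: 25.0
```

Call:
send_rows:
  series:
    - {"slide":[0,0,-0.15],"yaw":0}
    - {"slide":[0,0,0],"yaw":0}
    - {"slide":[0,0,0],"yaw":0}

```text
time: 61.95
eef_pos: [534.1, 59.2, 37.2]
eef_rot: [3.139, 0.001, 1.684]
ft_force: [6.2, 1.0, -9.7]
width: 0.488
grasp_force: 25.0
```

Call:
send_rows:
  series:
    - {"slide":[0,0,-0.2],"yaw":0}
    - {"slide":[0,0,0],"yaw":0}
    - {"slide":[0,0,0],"yaw":0}

```text
time: 62.25
eef_pos: [533.8, 59.2, 38.1]
eef_rot: [3.14, 0.002, 1.685]
ft_force: [6.9, 0.1, -21.0]
width: 0.487
grasp_force: 25.0
```

Call:
send_rows:
  series:
    - {"slide":[0,0,0.2],"yaw":0}
    - {"slide":[0,0,0.15],"yaw":0}
    - {"slide":[0,0,0.1],"yaw":0}
    - {"slide":[0,0,0],"yaw":0}

```text
time: 62.65
eef_pos: [533.8, 59.2, 37.8]
eef_rot: [3.139, -0.002, 1.684]
ft_force: [-0.8, 0.9, 20.8]
width: 0.488
grasp_force: 25.0
```

Call:
send_rows:
  series:
    - {"slide":[0,0,0],"yaw":0}
    - {"slide":[0,0,0],"yaw":0}
    - {"slide":[0,0,0],"yaw":0}
    - {"slide":[0,0,-2],"yaw":0}
    - {"slide":[0,0,-4],"yaw":0}
    - {"slide":[0,0,-4.5],"yaw":0}
    - {"slide":[-3,0,-3.5],"yaw":0}
    - {"slide":[-4,0,-2],"yaw":0}
    - {"slide":[-4,0,0],"yaw":0}
    - {"slide":[0,0,0],"yaw":0}
  hand: 5.8

```text
time: 63.65
eef_pos: [545.1, -57.2, 196.6]
eef_rot: [3.14, 0.004, 1.676]
ft_force: [0.6, 0.5, -0.9]
width: 0.616
grasp_force: 0.0
```

Run:
```python
from h import *
print(st())
p=shot('wrist','w11.png'); C=cloud(p)
c,s=np.cos(VA),np.sin(VA)
q=C[...,:2]-O; X=q@[c,s]; Y=q@[-s,c]
for x0,x1 in ((-66,-5),(5,66)):
    m=(X>x0)&(X<x1)&(Y>-78)&(Y<-20)&(C[...,2]>52)&(C[...,2]<70)
    k=np.c_[X[m],Y[m]].astype(np.float32); r=cv2.minAreaRect(k); print(np.round(r[0],1),np.round(r[1],1),round(r[2],1),'z',np.percentile(C[m][:,2],[5,50,95]).round(1))
    m=(X>x0)&(X<x1)&(Y>-78)&(Y<-55)&(C[...,2]>52); A=np.c_[X[m],Y[m],np.ones(m.sum())]; f=np.linalg.lstsq(A,C[m][:,2],rcond=None)[0]; print('tilt deg',np.degrees(f[:2]).round(2))
p=shot('scene','scene11.png')
C=cloud(p)
for t in ('heel_a','heel_short','crank','last','hammer','pincers'):
    for r in cams.regions_of(p,t)[:6]:
        m=r['mask']&(p['range_z']>0); print(t,round(r['p'],2),np.round(np.median(C[m],0)))
```

```text
{'time': 63.65, 'joint_positions': [-0.432, 0.6, 0.763, 1.831, -0.51, 0.915, 0.668], 'eef_pos': [545.063, -57.168, 196.599], 'eef_rot': [3.14, 0.004, 1.676], 'ft_force': [0.648, 0.53, -0.85], 'ft_torque': [-0.078, 0.054, 0.007], 'width': 0.616, 'grasp_force': 0.0}
[-34.8 -48.9] [45.9 57.7] 0.1 z [58.1 59.4 60.6]
tilt deg [0.27 0.7 ]
[ 35.8 -48.9] [57.8 46.6] 89.9 z [57.3 58.7 59.9]
tilt deg [0.47 0.31]
heel_a 0.86 [542.  63.  60.]
heel_a 0.7 [ 673. -131.   40.]
heel_a 0.69 [609.  69.  60.]
heel_a 0.62 [ 347. -189.   39.]
heel_a 0.56 [ 322. -305.   39.]
heel_short 0.56 [440. 405.  43.]
crank 0.72 [437. 405.  43.]
crank 0.71 [ 462. -387.   97.]
last 0.68 [ 708. -381.   57.]
hammer 0.86 [ 787. -102.   24.]
pincers 0.88 [718. 316.  13.]
```

View pics/scene11.png

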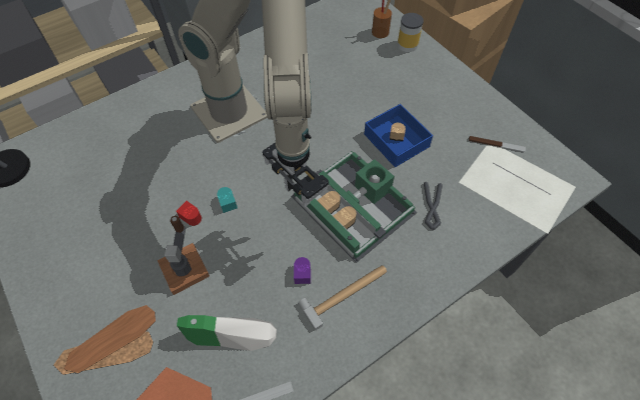

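```bash
python3 -c "
from bench import manip
print(manip.hand_in())"
```

```text
the job is handed in; nothing more can be done
None
```

I handed the job in, with one doubt: how firmly the jaw holds. The short block is in the tub, both sound blocks are flush and clamped in the vise, the crank is back in its stand and the bystanders lie where they were. After I tightened the crank to about 33 N it sprang back nearly 30 degrees when released. A 21 N test pull then lifted one block by about 0.8 mm, and it still sits roughly that much off the bed.

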